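Change the pack of slides at the back of the staining caddy

ROBOT

A 6-joint arm with a two-finger parallel gripper is mounted at the origin on a cart in front of the work surface, level with it; the furniture and walls round the work are solid. World frame = base frame: x ahead of the robot, y to its left, z up, the work surface at z = 0. Lengths are in m, angles in rad, forces in N, time in s.
With the tool pointing down it reaches from about 0.275 to 0.725 m from the base axis. Payload 15.9 kg.
Tool frame: the origin (TCP) lies at the very end of the fingers, on their centre line; the grasp point (between the pads) lies 19 mm behind it (bot.hold_point_z is the distance from the TCP to the grasp point, in m); z points along the fingers, y is the line along which they close (so a half turn about z gives the same grasp; the last joint's range is limited). The gripper opens to 85 mm and grips with 20 to 120 N. Pads are 22 mm wide; open, the fingers measure 114 mm over their backs; the gripper's body (76 mm by 85 mm) begins 54 mm behind the grasp point. The pads swing forward as they close: fully open they stand 13 mm farther back than shut.
Start: joints at [1.14, 0.213, -0.034, 1.323, 0, 1.571], TCP at [0.209, 0.454, 0.231] pointing down, gripper open.
Joint ranges: [-2.98, 2.98], [-0.74, 1.72], [-1.14, 1.35], [-2.1, 2.04], [-1.57, 1.44], [-3.14, 3.14]. Speed limits (rad/s): [1.89, 1.89, 2.39, 2.57, 3.14, 3.14].

INTERFACE

Orientations are given as a rotation vector (axis times angle).
In Python, from rig import bot, get_image, camera_model gives the robot as it stands.
- The arm moves only by the tool play_rows, never from a script. Its argument "targets" is a list of rows, each a list of 6 numbers: the shift along the tool's x, y, z in units of 50 mm (1.0 is 50 mm), then the turn, a rotation vector about the tool's x, y, z in units of 8 degrees (1.0 is 8 degrees). In form: [[x, y, z, wx, wy, wz], ...]. A call has exactly 10 rows; each row shifts and turns the commanded pose from where the row before left it, along the tool's axes as they then stand; what a row does not reach is not made up. A row lasts 1/10 s, in which the tool goes at most 50 mm and 8.59 degrees, less where a joint would pass 70% of its speed; a pose out of reach is approached as far as the arm can. A call is refused whole if a number of a shift passes 1 or a number of a turn 1, either way. A call with a gripper value outside its range is refused whole. "jaw" is the finger opening in mm, from 0 to 85.4, set as the call begins (left out, the last holds). The fingers move at their own pace and stop on an object; "force" is the grip in N (left out, the last holds). Time passes only in rows, so rows that do not move let the fingers close, or fill a call up. It gives the time, the measured TCP pose, the force, the opening and the grip force at its end, in the units of the state.
- bot.observe(): the state, without advancing time (a new reading comes with each control period).
- get_image(name): name is "scene" or "top" or "wrist"; returns the picture (480x640x3 uint8, red, green, blue); there is no depth.
- camera_model(name): a dict with "vertical_fov" (degrees; the focal length in pixels is half the picture's height over the tangent of half this angle, whatever the lens; pixels are square), "cx", "cy" (the principal point, pixels), "origin" and "rotation" of the camera in the world. Camera axes: x right, y down, z forward; pixel columns grow to the right and rows downward; lengths in m; the calibration is good to about 2 mm. A picture is of the moment at which its call begins: read the wrist's pose just before it. camera_model takes no time and is no camera call; for the wrist camera it gives the pose at the moment of the call.
- bot.finish_job(): hands the job in; it is judged then, once.
The state is a dict: "t": time; "q": joint angles; "joint_vel": joint speeds; "tau": joint torques, N m; "tool_pos": TCP position; "tcp_rot": TCP orientation; "ft_force": force on the tool from outside, world axes, zero at the start; "moment": the same for the moment, N m; "opening": finger opening in m; "grip_force": force on a finger pad.
Only numpy, scipy, OpenCV 4.12 (cv2) and the standard library are available. Lean on these libraries where they do the work, as an engineer would, in place of code of your own. Each camera call takes 0.05 s, during which the arm holds its last target. There are 200 camera calls.

TASK

The pack of slides lying at the back of the grey staining caddy is used up, but the staining jar and the specimen cup stand in front of it: first lift both out and stand them upright on the steel tray. Then put the used pack flat in the cardboard carton and lay the fresh pack from the counter flat in the trough where the used one was, and put the jar and the cup back upright, each down in the bay it came from. Do not tip the jar or the cup, and leave the tube rack and the petri dish alone.

Things in the scene. Friction and masses are not known exactly. Their poses are not given: they have to be found in the camera images.
- caddy: Grey plastic bench organiser, fixed, 134 (its x, away from robot at yaw 0) x 182 mm (y). Origin: centre of underside, counter height. Floor 4 mm thick. Front: two bays 77 x 85 mm, centres (-24.5, +44) and (-24.5, -44) mm. Back: trough 46 (x) x 94 (y), centre (40, 0). Tops above counter: ridges round bays and trough and the back lip 9 mm (3-4 thick), front wall 24, sides and trough ends 32.
- jar: Square staining jar with flat blue-green lid (stays on): clear body 58 x 58 mm, 86 high; lid 64 x 64 from 86 to 96, knob to 104. Origin: centre of underside, z up, x and y square to its sides. 0.15-0.3 kg, loose. Starts in either front bay, about square to it, close to cup and pack, underside 4 mm above the counter. Grasp with one finger in front and one behind, 50-80 mm up.
- cup: Round white specimen cup with white screw lid (stays on): slightly tapered body, up to 56 mm across, 58 high; lid 63 mm across from 58 to 69 mm up. Origin: centre of underside, z up. 0.06-0.11 kg, loose. Starts in the other front bay, 6 to 13 mm from the jar, underside 4 mm above the counter. Grasp round the lid, one finger in front and one behind.
- old_pack: Used pack of slides: small pale lilac box, 32 (its x) x 80 (its y) x 27 mm high, the one that starts in the caddy's trough, long side along caddy y, underside 4 mm above the counter. Origin: centre of underside. 0.1 kg, loose. Grasp across its 32 mm; with the fingertips 9 mm or more above its underside they clear ridge and back lip.
- fresh_pack: Fresh pack of slides: same kind of box, 32 (its x) x 80 (its y) x 27 mm high, the one that starts on the bare counter to the right of the caddy. Origin: centre of underside. 0.2-0.3 kg, loose. Grasp across its 32 mm. In the trough its long side lies along caddy y, either way round.
- tray: Flat stainless steel instrument tray, fixed, 96 (its x) x 200 mm (its y): floor 3 mm thick, rim 12 mm high and 4 thick. Origin: centre of underside, counter height. Room for jar and cup side by side along its y (for instance at +50 and -50 mm).
- carton: Shallow open brown cardboard carton for empties, fixed, 100 (its x) x 146 mm (its y) outside, 26 high, walls and floor 3 mm. Origin: centre of underside, counter height. Inside 94 x 140 mm: a pack lies flat in it with its 80 mm along the carton's y, with room for fingers.
- tube_rack: White rack with capped blood tubes, 52 x 150 x 88 mm, behind the caddy. Bystander: leave alone. Origin: centre of its underside.
- petri: Flat round petri dish with lid, 90 mm across, 14 mm high, behind the caddy. Bystander: leave alone. Origin: centre of its underside.

How it is judged:
By the outcome, as a careful person would: the job done as asked, in the order asked, and still so for the second after the job is handed in, with the robot touching nothing.
It also fails if it takes over 128 s, if anything falls off the work surface, if the arm or the gripper's body presses on something with over 40 N, if the wrist force passes 120 N, or if a joint passes its speed limit or range.

## Working session

There is one attempt and no reset: what is moved stays moved. The work goes in short steps, Python scripts to look and compute and a tool call to move; the robot and the scene stay as the last step left them, time stands still between calls to the robot, and variables do not carry over. Pictures are saved under pics/ and viewed, at most 14 in all, crops included, and the job is handed in when it is done.

Besides the shell and the picture viewer there is one more tool, called after ">>>" by a JSON object that holds its "op" and its "data". play_rows: Moves the arm, as the interface text tells. Its arguments: {"type":"object","properties":{"targets":{"type":"array","items":{"type":"array","items":{"type":"number"}}},"jaw":{"type":"number"},"force":{"type":"number"}},"required":["targets"]}

```bash
mkdir -p pics; ls; python3 - <<'E'
from rig import bot,get_image,camera_model
import cv2
for n in("top","scene"):
    cv2.imwrite(f"pics/{n}0.png",get_image(n)[:,:,::-1]); print(n,camera_model(n))
print(bot.observe(),bot.hold_point_z)
E
```

```text
pics
top {'vertical_fov': 44.28317545683387, 'cx': 321.92462609614984, 'cy': 234.59286456779847, 'origin': array([ 0.4187654 , -0.06360906,  1.21762312]), 'rotation': array([-2.1333427 ,  2.13834138, -0.17498422])}
scene {'vertical_fov': 54.9941371539902, 'cx': 320.94163640809677, 'cy': 232.85687575002768, 'origin': array([ 0.05845283, -0.70982664,  0.41114055]), 'rotation': array([-1.88799136,  0.72046882, -0.45469648])}
{'t': 0.1, 'q': array([ 1.13999897e+00,  2.13302227e-01, -3.49730829e-02,  1.32352102e+00,
        7.93701164e-06,  1.57084099e+00]), 'joint_vel': array([-0.00039226, -0.00145034,  0.00219376, -0.00085676,  0.00097896,
       -0.00100903]), 'tau': array([-2.39936235e-03, -6.87246895e+01,  4.87805700e+01,  1.20778056e-02,
       -1.82431891e-04, -4.50449295e-05]), 'tool_pos': array([0.20866662, 0.45403729, 0.23087725]), 'tcp_rot': array([-6.71495423e-01, -3.06876269e+00,  1.53173065e-03]), 'ft_force': array([ 0.23450957,  0.06840771, -1.03445325]), 'moment': array([ 0.03539732, -0.0532829 , -0.00914664]), 'grip_force': 0.0, 'opening': 0.08534452659444296} 0.0187
```

View pics/top0.png

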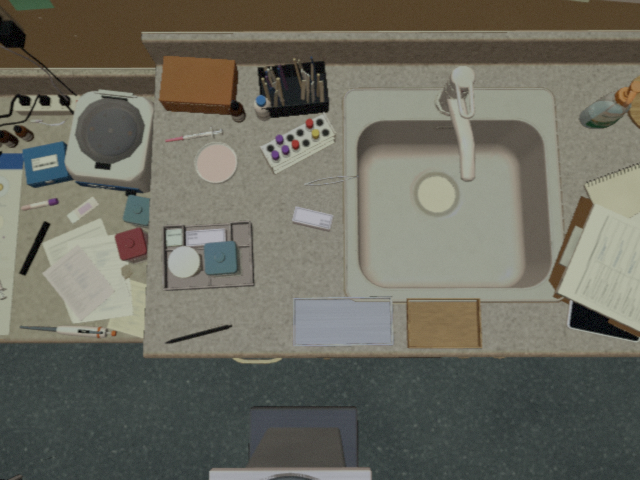

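View pics/scene0.png

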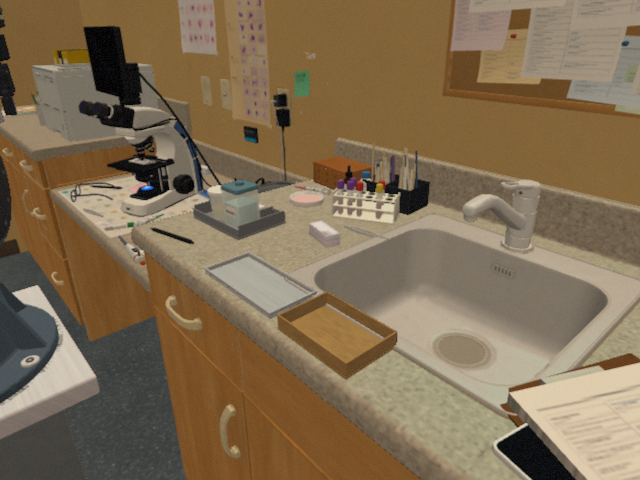

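Top view: caddy about (165-253, 225-288), cup (184,262), jar (221,257), old pack (206,237), fresh pack (313,218), tray (343,322), carton (443,323). I'll enlarge for edges.

```bash
cat > h.py <<'E'
import numpy as np,cv2
from scipy.spatial.transform import Rotation as R
from rig import bot,get_image,camera_model
def cam(n):
    m=camera_model(n); f=240/np.tan(np.radians(m['vertical_fov']/2))
    return f,m['cx'],m['cy'],np.array(m['origin']),R.from_rotvec(m['rotation']).as_matrix()
def ray(c,u,v,z):
    f,cx,cy,o,r=c; d=r@np.array([(u-cx)/f,(v-cy)/f,1]); return (o+d*(z-o[2])/d[2])[:2]
def proj(c,p):
    f,cx,cy,o,r=c; q=(np.atleast_2d(p)-o)@r; return np.c_[q[:,0]/q[:,2]*f+cx,q[:,1]/q[:,2]*f+cy]
def st():
    s=bot.observe(); rot=R.from_rotvec(s['tcp_rot']).as_matrix()
    return s,np.array(s['tool_pos']),rot
def crop(img,u0,v0,u1,v1,k,name):
    c=cv2.resize(img[v0:v1,u0:u1,::-1],None,fx=k,fy=k,interpolation=cv2.INTER_CUBIC)
    cv2.imwrite(name,c)
E
python3 - <<'E'
from h import *
i=cv2.imread('pics/top0.png')[:,:,::-1]
crop(i,155,210,345,350,4,'pics/tc1.png')
_,p,r=st();print(p,r)
f,cx,cy,o,rr=cam('wrist');print(f,o,rr, "in tool:",(o-p)@r, r.T@rr)
c=cam('top');print(c[0])
for n,u,v,z in[('cup',184,262,.073),('jar',221,257,.1),('old',206,237,.031),('fresh',313,218,.027),('tray',343,322,.01),('carton',443,323,.026),('caddy',209,257,.03),('rack',298,143,.088)]: print(n,ray(c,u,v,z))
E
```

```text
[0.20866662 0.45403729 0.23087725] [[-9.08614412e-01  4.17635809e-01 -4.24806782e-04]
 [ 4.17636025e-01  9.08613961e-01 -9.05317553e-04]
 [ 7.89234375e-06 -9.99999192e-04 -9.99999500e-01]]
350.77218027151144 [0.14202975 0.48379154 0.37250908] [[ 0.41772062  0.87172258  0.25614299]
 [ 0.90857369 -0.40021064 -0.1196883 ]
 [-0.00182385  0.28272105 -0.95920044]] in tool: [ 0.07297479 -0.00093645 -0.14163039] [[-9.38836097e-05 -9.59199847e-01 -2.82728926e-01]
 [ 9.99999656e-01  1.42872454e-04 -8.16778165e-04]
 [ 8.23847666e-04 -2.82728905e-01  9.59199503e-01]]
589.8201991024647
cup [0.55436954 0.20591818]
jar [0.56060458 0.12927261]
old [0.61049087 0.17280417]
fresh [ 0.65017575 -0.04519086]
tray [ 0.43881851 -0.10573152]
carton [ 0.43611519 -0.30495491]
caddy [0.5695459  0.16569523]
rack [ 0.79055422 -0.01622318]
```

View pics/tc1.png

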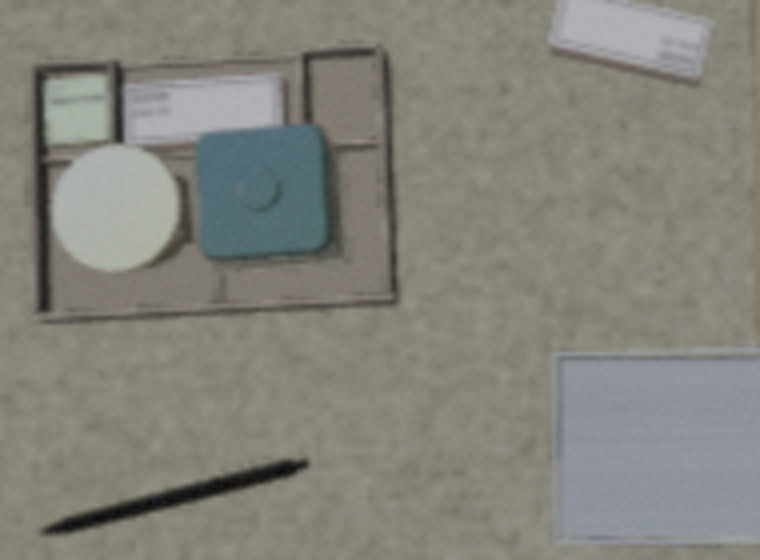

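```bash
cat >> h.py <<'E'
def plan(xyz,yaw,n=10,frm=None):
    """rows to world TCP xyz, tool pointing down, tool y at angle yaw from world x"""
    s,p,r=st(); p,r=frm if frm else (p,r)
    T=np.array([[np.sin(-yaw),np.cos(yaw),0],[np.cos(yaw),np.sin(yaw),0],[0,0,-1]]) # cols x,y,z
    w=(R.from_matrix(r.T@T)).as_rotvec()
    out=[]
    w0=np.linspace(0,1,n+1); dp=(np.array(xyz)-p)/n
    for k in range(n):
        rk=r@R.from_rotvec(w*w0[k]).as_matrix()
        out.append(np.r_[rk.T@dp/.05, np.degrees(w)/n/8])
    out=np.round(out,3); print(out.tolist()); return np.array(xyz),T
E
python3 - <<'E'
from h import *
plan([.5,.05,.30],0,20)
E
```

```text
[[-0.433, -0.246, -0.069, -0.0, 0.0, 0.408], [-0.447, -0.22, -0.069, -0.0, 0.0, 0.408], [-0.459, -0.195, -0.069, -0.0, 0.0, 0.408], [-0.469, -0.168, -0.069, -0.0, 0.0, 0.408], [-0.478, -0.141, -0.069, -0.0, 0.0, 0.408], [-0.485, -0.114, -0.069, -0.0, 0.0, 0.408], [-0.491, -0.086, -0.069, -0.0, 0.0, 0.408], [-0.495, -0.058, -0.069, -0.0, 0.0, 0.408], [-0.497, -0.03, -0.069, -0.0, 0.0, 0.408], [-0.498, -0.001, -0.069, -0.0, 0.0, 0.408], [-0.497, 0.027, -0.069, -0.0, 0.0, 0.408], [-0.495, 0.056, -0.069, -0.0, 0.0, 0.408], [-0.491, 0.084, -0.069, -0.0, 0.0, 0.408], [-0.485, 0.111, -0.069, -0.0, 0.0, 0.408], [-0.478, 0.139, -0.069, -0.0, 0.0, 0.408], [-0.47, 0.166, -0.069, -0.0, 0.0, 0.408], [-0.459, 0.192, -0.069, -0.0, 0.0, 0.408], [-0.448, 0.218, -0.069, -0.0, 0.0, 0.408], [-0.435, 0.243, -0.069, -0.0, 0.0, 0.408], [-0.42, 0.268, -0.069, -0.0, 0.0, 0.408]]
```

>>> {"op": "play_rows", "data": {"targets": [[-0.43,-0.25,-0.07,0,0,0.41],[-0.45,-0.22,-0.07,0,0,0.41],[-0.46,-0.2,-0.07,0,0,0.41],[-0.47,-0.17,-0.07,0,0,0.41],[-0.48,-0.14,-0.07,0,0,0.41],[-0.49,-0.11,-0.07,0,0,0.41],[-0.49,-0.09,-0.07,0,0,0.41],[-0.5,-0.06,-0.07,0,0,0.41],[-0.5,-0.03,-0.07,0,0,0.41],[-0.5,0,-0.07,0,0,0.41]], "jaw": 85}}

```text
t: 1.1
tool_pos: [0.3549, 0.25, 0.2663]
tcp_rot: [-1.514, -2.753, 0.001]
ft_force: [-0.8, 1.2, -0.3]
opening: 0.0852
grip_force: 0.0
```

>>> {"op": "play_rows", "data": {"targets": [[-0.5,0.03,-0.07,0,0,0.41],[-0.5,0.06,-0.07,0,0,0.41],[-0.49,0.08,-0.07,0,0,0.41],[-0.49,0.11,-0.07,0,0,0.41],[-0.48,0.14,-0.07,0,0,0.41],[-0.47,0.17,-0.07,0,0,0.41],[-0.46,0.19,-0.07,0,0,0.41],[-0.45,0.22,-0.07,0,0,0.41],[-0.43,0.24,-0.07,0,0,0.41],[-0.42,0.27,-0.07,0,0,0.41]]}}

```text
t: 2.1
tool_pos: [0.5004, 0.0471, 0.3012]
tcp_rot: [-2.229, -2.213, 0.001]
ft_force: [0.5, 0.4, -0.1]
opening: 0.0848
grip_force: 0.0
```

```bash
python3 - <<'E'
from h import *
c=cam('wrist');i=get_image('wrist');np.savez('w1.npz',f=c[0],cx=c[1],cy=c[2],o=c[3],r=c[4])
cv2.imwrite('pics/w1.png',i[:,:,::-1]);print(st()[1:])
E
```

```text
(array([0.50205887, 0.04477191, 0.30122769]), array([[ 1.24540371e-02,  9.99922443e-01,  6.36018847e-05],
       [ 9.99921872e-01, -1.24539618e-02, -1.07177731e-03],
       [-1.07090209e-03,  7.69448700e-05, -9.99999424e-01]]))
```

View pics/w1.png

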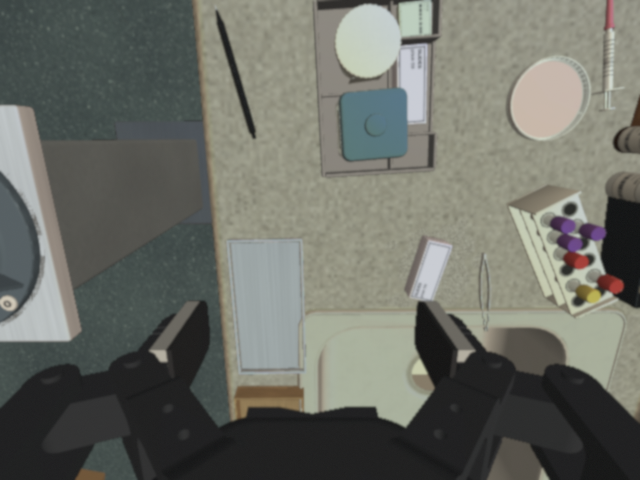

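The wrist view shows the caddy (318-438, 0-175), jar lid centre (375,125), cup (368,41), fresh pack (430,268) and tray (265,305). I'll enlarge these.

```bash
python3 - <<'E'
from h import *
i=cv2.imread('pics/w1.png')
z=lambda a,k:cv2.resize(a,None,fx=k,fy=k,interpolation=cv2.INTER_CUBIC)
o=np.zeros((600,800,3),np.uint8)
a=z(i[0:187,305:445],3.2);o[:a.shape[0],:448]=a[:600]
b=z(i[225:310,395:465],4);o[:340,460:740]=b
t=z(cv2.imread('pics/top0.png')[292:356,288:488],1.7);o[400:400+t.shape[0],455:455+t.shape[1]]=t
cv2.imwrite('pics/w1c.png',o)
E
```

```text
(no output)
```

View pics/w1c.png

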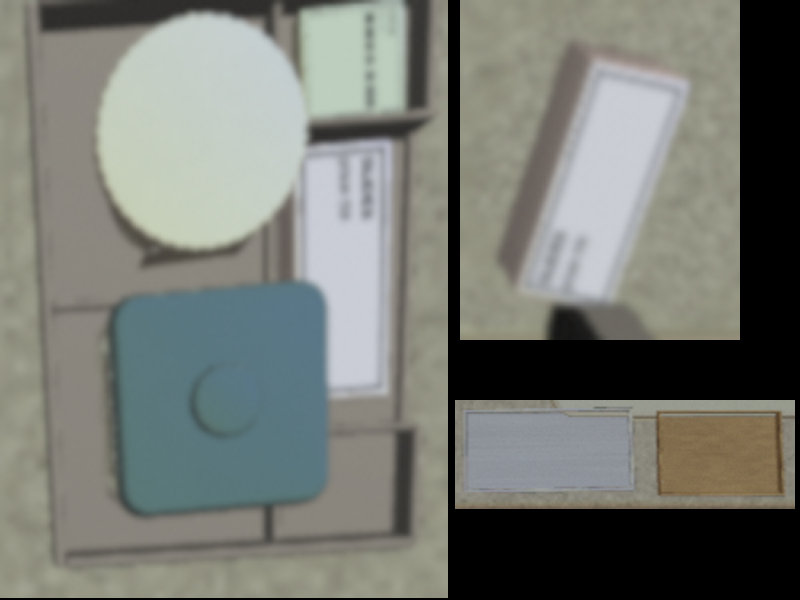

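```bash
cat > fit.py <<'E'
from h import *
from scipy.optimize import least_squares
W=np.load('w1.npz');w=(W['f'],W['cx'],W['cy'],W['o'],W['r']); t=cam('top')
def fit(name,c,loc,px,x0):
    loc=np.array(loc,float)/1000
    def res(v):
        m=R.from_euler('z',v[2]).as_matrix(); return (proj(c,loc@m.T+[v[0],v[1],0])-px).ravel()
    s=least_squares(res,x0,loss='soft_l1'); print(name,np.round(s.x,4),'deg',round(np.degrees(s.x[2]),2),'res',np.round(s.fun,1)); return s.x
A=lambda l:[(305+u/3.2,v/3.2) for u,v in l]
B=lambda l:[(395+(u-460)/4,225+v/4) for u,v in l]
C=lambda l:[(288+(u-455)/1.7,292+(v-400)/1.7) for u,v in l]
T=lambda l:[(155+u/4,210+v/4) for u,v in l]
if __name__=="__main__":
    fit('caddy w',w,[(-67,-91,24),(67,-91,32),(67,-48.5,32),(67,48.5,32)],A([(57,563),(412,540),(415,430),(430,118)]),[.57,.166,0])
    fit('caddy t',t,[(-67,-91,24),(67,-91,32),(67,91,32),(-67,91,24)],T([(397,300),(384,47),(35,67),(40,318)]),[.57,.166,0])
    L=[(32,32,100),(32,-32,100),(-32,-32,100),(-32,32,100)]
    fit('jar w',w,L,A([(327,280),(327,502),(120,515),(112,292)]),[.56,.13,0])
    fit('jar t',t,L,T([(197,132),(325,124),(328,252),(200,260)]),[.56,.13,0])
    print('knob',ray(w,*A([(225,398)])[0],.108),ray(t,*T([(258,188)])[0],.108))
    print('cup w',ray(w,*A([(203,131)])[0],.073),'t',ray(t,*T([(116,208)])[0],.073))
    fit('old w',w,[(16,40,31),(16,-40,31),(-16,40,31)],A([(391,140),(387,395),(302,148)]),[.61,.17,0])
    fit('old t',t,[(16,40,31),(16,-40,31),(-16,40,31)],T([(123,83),(281,74),(127,146)]),[.61,.17,0])
    fit('fresh w',w,[(-16,40,27),(16,40,27),(16,-40,27),(-16,-40,27)],B([(592,58),(690,82),(614,305),(519,290)]),[.65,-.045,-.3])
    fit('tray',t,[(48,100,12),(48,-100,12),(-48,-100,12),(-48,100,12)],C([(465,411),(632,408),(632,489),(466,491)]),[.44,-.1,0])
    fit('carton',t,[(50,73,26),(50,-73,26),(-50,-73,26),(-50,73,26)],C([(657,412),(782,412),(782,494),(659,494)]),[.44,-.3,0])
    print(st()[1])
E
python3 fit.py
```

```text
caddy w [0.5684 0.1681 0.0448] deg 2.57 res [-5.4  1.3 -0.1  3.1  0.7 -1.   0.5 -1. ]
caddy t [0.5729 0.1672 0.0534] deg 3.06 res [ 0.4  1.1  0.8 -1.4 -1.  -1.5 -0.4  1.6]
jar w [0.5573 0.1295 0.0559] deg 3.2 res [ 2.2 -1.9  1.1  1.6 -1.4  1.9 -1.7 -0.7]
jar t [0.5589 0.1299 0.056 ] deg 3.21 res [-0.8 -0.7  0.6 -0.6  1.   0.6 -0.7  0.6]
knob [0.55693415 0.13007944] [0.559596   0.13073482]
cup w [0.55317292 0.20574868] t [0.55436954 0.20591818]
old w [0.6083 0.1717 0.0579] deg 3.32 res [ 1.  -0.1  0.2  0.5 -1.8 -0.3]
old t [0.6097 0.173  0.0633] deg 3.63 res [ 0.3  0.2 -0.  -0.1 -0.3 -0.1]
fresh w [ 0.6488 -0.0449 -0.2124] deg -12.17 res [-0.1  0.   0.3 -0.9 -0.1  0.9 -0.1  0.1]
tray [ 0.4406 -0.1062  0.0106] deg 0.61 res [-0.2 -0.6 -0.2 -0.1  1.4  0.2 -0.5  0.3]
carton [ 0.4362 -0.3067 -0.0138] deg -0.79 res [ 0.2 -1.6 -0.7 -0.8  0.9  1.6 -0.3  0.7]
[0.50205887 0.04477191 0.30122769]
```

```bash
python3 - <<'E'
from h import *
f=plan([.558,.130,.15],.055,8)
plan([.558,.130,.05],.055,8,f)
E
```

```text
[[0.215, 0.137, 0.378, 0.0, 0.001, -0.06], [0.214, 0.139, 0.378, 0.0, 0.001, -0.06], [0.213, 0.141, 0.378, 0.0, 0.001, -0.06], [0.212, 0.143, 0.378, 0.0, 0.001, -0.06], [0.21, 0.144, 0.378, 0.0, 0.001, -0.06], [0.209, 0.146, 0.378, 0.0, 0.001, -0.06], [0.208, 0.148, 0.378, 0.0, 0.001, -0.06], [0.206, 0.15, 0.378, 0.0, 0.001, -0.06]]
[[0.0, 0.0, 0.25, 0.0, 0.0, 0.0], [0.0, 0.0, 0.25, 0.0, 0.0, 0.0], [0.0, 0.0, 0.25, 0.0, 0.0, 0.0], [0.0, 0.0, 0.25, 0.0, 0.0, 0.0], [0.0, 0.0, 0.25, 0.0, 0.0, 0.0], [0.0, 0.0, 0.25, 0.0, 0.0, 0.0], [0.0, 0.0, 0.25, 0.0, 0.0, 0.0], [0.0, 0.0, 0.25, 0.0, 0.0, 0.0]]
```

>>> {"op": "play_rows", "data": {"targets": [[0.215,0.137,0.378,0,0,-0.06],[0.214,0.139,0.378,0,0,-0.06],[0.213,0.141,0.378,0,0,-0.06],[0.212,0.143,0.378,0,0,-0.06],[0.21,0.144,0.378,0,0,-0.06],[0.209,0.146,0.378,0,0,-0.06],[0.208,0.148,0.378,0,0,-0.06],[0.206,0.15,0.378,0,0,-0.06],[0,0,0,0,0,0],[0,0,0,0,0,0]]}}

```text
t: 3.15
tool_pos: [0.555, 0.1336, 0.1501]
tcp_rot: [-2.151, -2.289, 0.001]
ft_force: [0.6, -0.4, -0.0]
opening: 0.085
grip_force: 0.0
```

```bash
python3 - <<'E'
from h import *
i=get_image('wrist');s,p,r=st();print(p,np.arctan2(r[1,1],r[0,1]))
cv2.imwrite('pics/w2.png',i[:,:,::-1])
c=cam('wrist')
plan([.558,.130,.05],.055,8)
E
```

```text
[0.55529591 0.13349288 0.15078177] 0.06192832640117565
[[-0.009, 0.006, 0.252, 0.0, 0.0, 0.006], [-0.009, 0.006, 0.252, 0.0, 0.0, 0.006], [-0.009, 0.006, 0.252, 0.0, 0.0, 0.006], [-0.009, 0.006, 0.252, 0.0, 0.0, 0.006], [-0.009, 0.006, 0.252, 0.0, 0.0, 0.006], [-0.009, 0.006, 0.252, 0.0, 0.0, 0.006], [-0.009, 0.006, 0.252, 0.0, 0.0, 0.006], [-0.009, 0.006, 0.252, 0.0, 0.0, 0.006]]
```

View pics/w2.png

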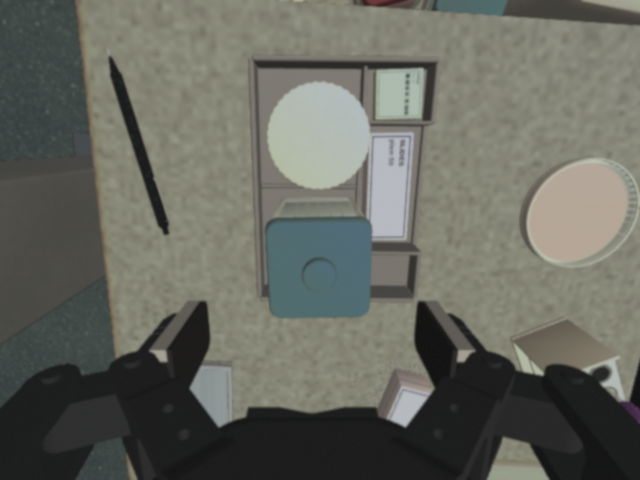

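```bash
python3 - <<'E'
from fit import *
c=cam('wrist')
fit('jar',c,[(32,32,100),(32,-32,100),(-32,-32,100),(-32,32,100)],[(370,217),(371,316),(269,318),(266,220)],[.56,.13,0])
print(ray(c,319,274,.108),'cup',ray(c,319,135,.073))
fit('caddy',c,[(67,91,32),(-67,91,28),(67,48.5,32),(67,-48.5,32),(67,-91,32)],[(437,60),(249,58),(432,123),(419,251),(414,298)],[.57,.167,.05])
fit('old',c,[(16,40,31),(16,-40,31),(-16,40,31)],[(414,132),(411,242),(369,134)],[.61,.17,0])
E
```

```text
jar [0.5581 0.1306 0.0923] deg 5.29 res [ 4.4 -1.2  1.3  2.3 -1.2  3.1 -5.8 -0.8]
[0.55811153 0.1318555 ] cup [0.55369033 0.20693887]
caddy [0.569  0.1676 0.0594] deg 3.4 res [  0.9  -3.6 -10.1  -0.8  -0.4   0.4   0.3   3.2   0.6   5.6]
old [0.6104 0.1718 0.1113] deg 6.38 res [ 0.1  0.2 -0.3 -1.9  0.1  0.6]
```

>>> {"op": "play_rows", "data": {"targets": [[-0.008,0.006,0.25,0,0,0],[-0.008,0.006,0.25,0,0,0],[-0.008,0.006,0.25,0,0,0],[-0.008,0.006,0.25,0,0,0],[-0.008,0.006,0.25,0,0,0],[-0.008,0.006,0.25,0,0,0],[-0.008,0.006,0.25,0,0,0],[-0.008,0.006,0.25,0,0,0],[0,0,0,0,0,0],[0,0,0,0,0,0]]}}

```text
t: 4.2
tool_pos: [0.5579, 0.1307, 0.05]
tcp_rot: [-2.151, -2.289, 0.0]
ft_force: [-0.6, -0.0, -0.1]
opening: 0.0849
grip_force: 0.0
```

>>> {"op": "play_rows", "data": {"targets": [[0,0,0,0,0,0],[0,0,0,0,0,0],[0,0,0,0,0,0],[0,0,0,0,0,0],[0,0,0,0,0,0],[0,0,0,0,0,0],[0,0,0,0,0,0],[0,0,0,0,0,0],[0,0,0,0,0,0],[0,0,0,0,0,0]], "jaw": 50, "force": 30}}

```text
t: 5.2
tool_pos: [0.5585, 0.1309, 0.0509]
tcp_rot: [2.151, 2.289, 0.002]
ft_force: [-0.7, -0.5, 5.4]
opening: 0.0629
grip_force: 31.6
```

>>> {"op": "play_rows", "data": {"targets": [[0,0,-0.1,0,0,0],[0,0,-0.2,0,0,0],[0,0,-0.3,0,0,0],[0,0,-0.4,0,0,0],[0,0,-0.4,0,0,0],[0,0,-0.4,0,0,0],[0,0,-0.3,0,0,0],[0,0,-0.2,0,0,0],[0,0,-0.1,0,0,0],[0,0,0,0,0,0]]}}

```text
t: 6.2
tool_pos: [0.5581, 0.1308, 0.1706]
tcp_rot: [2.151, 2.289, 0.001]
ft_force: [0.1, 1.1, -3.0]
opening: 0.0626
grip_force: 33.6
```

```bash
python3 - <<'E'
from h import *
i=get_image('wrist');j=get_image('scene');s,p,r=st();print(p,np.arctan2(r[1,1],r[0,1]),s['opening'],s['grip_force'],s['ft_force'])
cv2.imwrite('pics/w3.png',np.hstack([cv2.resize(i,(400,300)),cv2.resize(j[100:340,120:440],(400,300))])[:,:,::-1])
E
```

```text
[0.55765602 0.13064783 0.16948407] 0.06207970254114333 0.06278188053079842 33.5668158531189 [ 0.41514954 -0.32195479 -2.78217852]
```

View pics/w3.png

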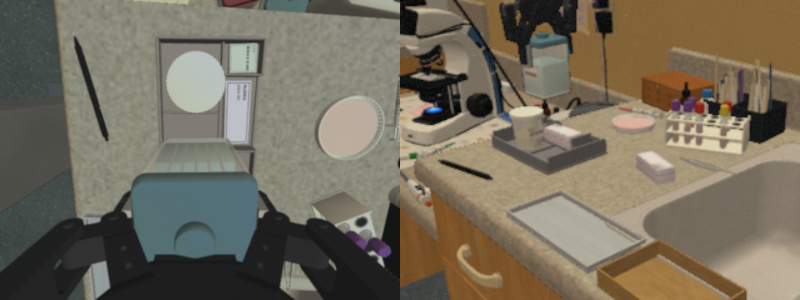

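```bash
sed -i 's|w0=np.linspace(0,1,n+1); dp=(np.array(xyz)-p)/n|w0=np.linspace(0,1,n+1); w0=w0+(.5*(1-np.cos(np.pi*w0))-w0)*ease; dp=np.array(xyz)-p|; s|rk.T@dp/.05, np.degrees(w)/n/8|rk.T@dp*(w0[k+1]-w0[k])/.05, np.degrees(w)*(w0[k+1]-w0[k])/8|; s|frm=None):|frm=None,ease=.8):|' h.py
python3 - <<'E'
from h import *
f=plan([.441,-.156,.16],.062,16)
f=plan([.441,-.156,.0505],.062,12,f)
E
```

```text
[[-0.113, -0.054, 0.004, -0.0, 0.0, 0.0], [-0.197, -0.095, 0.007, -0.0, 0.0, 0.0], [-0.276, -0.133, 0.01, -0.0, 0.0, 0.0], [-0.347, -0.167, 0.012, -0.0, 0.0, 0.0], [-0.408, -0.196, 0.014, -0.0, 0.0, 0.0], [-0.455, -0.219, 0.016, -0.001, 0.0, 0.0], [-0.488, -0.235, 0.017, -0.001, 0.0, 0.0], [-0.505, -0.243, 0.017, -0.001, 0.0, 0.0], [-0.505, -0.243, 0.017, -0.001, 0.0, 0.0], [-0.488, -0.235, 0.017, -0.001, 0.0, 0.0], [-0.455, -0.219, 0.016, -0.001, 0.0, 0.0], [-0.408, -0.196, 0.014, -0.0, 0.0, 0.0], [-0.347, -0.167, 0.012, -0.0, 0.0, 0.0], [-0.276, -0.133, 0.009, -0.0, 0.0, 0.0], [-0.197, -0.095, 0.007, -0.0, 0.0, 0.0], [-0.113, -0.054, 0.004, -0.0, 0.0, 0.0]]
[[0.0, 0.0, 0.066, 0.0, 0.0, 0.0], [0.0, 0.0, 0.124, 0.0, 0.0, 0.0], [0.0, 0.0, 0.176, 0.0, 0.0, 0.0], [0.0, 0.0, 0.218, 0.0, 0.0, 0.0], [0.0, 0.0, 0.248, 0.0, 0.0, 0.0], [0.0, 0.0, 0.263, 0.0, 0.0, 0.0], [0.0, 0.0, 0.263, 0.0, 0.0, 0.0], [0.0, 0.0, 0.248, 0.0, 0.0, 0.0], [0.0, 0.0, 0.218, 0.0, 0.0, 0.0], [0.0, 0.0, 0.176, 0.0, 0.0, 0.0], [0.0, 0.0, 0.124, 0.0, 0.0, 0.0], [0.0, 0.0, 0.066, 0.0, 0.0, 0.0]]
```

>>> {"op": "play_rows", "data": {"targets": [[-0.113,-0.054,0,0,0,0],[-0.197,-0.095,0,0,0,0],[-0.276,-0.133,0,0,0,0],[-0.347,-0.167,0,0,0,0],[-0.408,-0.196,0,0,0,0],[-0.455,-0.219,0,0,0,0],[-0.488,-0.235,0,0,0,0],[-0.505,-0.243,0,0,0,0],[-0.505,-0.243,0,0,0,0],[-0.488,-0.235,0,0,0,0]]}}

```text
t: 7.3
tool_pos: [0.4774, -0.0657, 0.1702]
tcp_rot: [2.152, 2.288, -0.0]
ft_force: [0.1, 0.2, -2.1]
opening: 0.0626
grip_force: 33.6
```

>>> {"op": "play_rows", "data": {"targets": [[-0.455,-0.219,0,0,0,0],[-0.408,-0.196,0,0,0,0],[-0.347,-0.167,0,0,0,0],[-0.276,-0.133,0,0,0,0],[-0.197,-0.095,0,0,0,0],[-0.113,-0.054,0,0,0,0],[0,0,0.05,0,0,0],[0,0,0.1,0,0,0],[0,0,0.15,0,0,0],[0,0,0.2,0,0,0]]}}

```text
t: 8.3
tool_pos: [0.4415, -0.1555, 0.1444]
tcp_rot: [2.15, 2.29, 0.0]
ft_force: [-0.3, -0.6, -2.1]
opening: 0.0623
grip_force: 33.6
```

>>> {"op": "play_rows", "data": {"targets": [[0,0,0.25,0,0,0],[0,0,0.3,0,0,0],[0,0,0.3,0,0,0],[0,0,0.25,0,0,0],[0,0,0.2,0,0,0],[0,0,0.15,0,0,0],[0,0,0.1,0,0,0],[0,0,0.05,0,0,0],[0,0,0,0,0,0],[0,0,0,0,0,0]]}}

```text
t: 9.3
tool_pos: [0.4416, -0.1561, 0.0654]
tcp_rot: [2.151, 2.289, 0.0]
ft_force: [0.2, -0.3, -2.6]
opening: 0.0629
grip_force: 33.6
```

```bash
python3 - <<'E'
from h import *
s,p,r=st();print(p,np.arctan2(r[1,1],r[0,1]),s['opening'],s['grip_force'],s['ft_force'])
E
```

```text
[ 0.44156798 -0.15606513  0.06544355] 0.06205343543985595 0.06288152505514455 33.573201298713684 [ 0.16391233 -0.27095924 -2.64300386]
```

>>> {"op": "play_rows", "data": {"targets": [[0,0,0.06,0,0,0],[0,0,0.06,0,0,0],[0,0,0.05,0,0,0],[0,0,0.04,0,0,0],[0,0,0.04,0,0,0],[0,0,0.03,0,0,0],[0,0,0.02,0,0,0],[0,0,0.02,0,0,0],[0,0,0,0,0,0],[0,0,0,0,0,0]]}}

```text
t: 10.3
tool_pos: [0.4417, -0.1561, 0.0498]
tcp_rot: [2.151, 2.289, 0.001]
ft_force: [-2.2, 2.2, 11.7]
opening: 0.0625
grip_force: 33.3
```

>>> {"op": "play_rows", "data": {"targets": [[0,0,-0.01,0,0,0],[0,0,0,0,0,0],[0,0,0,0,0,0],[0,0,0,0,0,0],[0,0,0,0,0,0],[0,0,0,0,0,0],[0,0,0,0,0,0],[0,0,0,0,0,0],[0,0,0,0,0,0],[0,0,0,0,0,0]], "jaw": 85}}

```text
t: 11.3
tool_pos: [0.4413, -0.156, 0.0496]
tcp_rot: [-2.151, -2.289, 0.0]
ft_force: [0.5, 0.7, -0.3]
opening: 0.0852
grip_force: 0.0
```

>>> {"op": "play_rows", "data": {"targets": [[0,0,-0.1,0,0,0],[0,0,-0.2,0,0,0],[0,0,-0.3,0,0,0],[0,0,-0.3,0,0,0],[0,0,-0.3,0,0,0],[0,0,-0.3,0,0,0],[0,0,-0.3,0,0,0],[0,0,-0.2,0,0,0],[0,0,0,0,0,0],[0,0,0,0,0,0]]}}

```text
t: 12.3
tool_pos: [0.4413, -0.156, 0.1495]
tcp_rot: [2.151, 2.289, 0.0]
ft_force: [-0.4, -1.0, -0.5]
opening: 0.0849
grip_force: 0.0
```

```bash
python3 - <<'E'
from fit import *
c=cam('wrist');i=get_image('wrist');cv2.imwrite('pics/w4.png',i[:,:,::-1])
np.savez('w4.npz',f=c[0],cx=c[1],cy=c[2],o=c[3],r=c[4])
s,p,r=st();print(p,s['opening'])
f=plan([.554,.206,.15],.055,16)
E
```

```text
[ 0.44103267 -0.15585286  0.14913122] 0.08471949341582331
[[0.143, 0.055, -0.0, -0.0, -0.0, 0.001], [0.25, 0.095, -0.001, -0.0, -0.0, 0.002], [0.35, 0.134, -0.001, -0.0, -0.0, 0.003], [0.441, 0.168, -0.001, -0.0, -0.0, 0.003], [0.518, 0.197, -0.001, -0.0, -0.0, 0.004], [0.579, 0.22, -0.001, -0.0, -0.0, 0.004], [0.621, 0.235, -0.002, -0.0, -0.0, 0.004], [0.642, 0.243, -0.002, -0.0, -0.0, 0.005], [0.642, 0.243, -0.002, -0.0, -0.0, 0.005], [0.621, 0.234, -0.002, -0.0, -0.0, 0.004], [0.579, 0.218, -0.001, -0.0, -0.0, 0.004], [0.519, 0.195, -0.001, -0.0, -0.0, 0.004], [0.442, 0.166, -0.001, -0.0, -0.0, 0.003], [0.351, 0.132, -0.001, -0.0, -0.0, 0.003], [0.25, 0.094, -0.001, -0.0, -0.0, 0.002], [0.143, 0.054, -0.0, -0.0, -0.0, 0.001]]
```

View pics/w4.png

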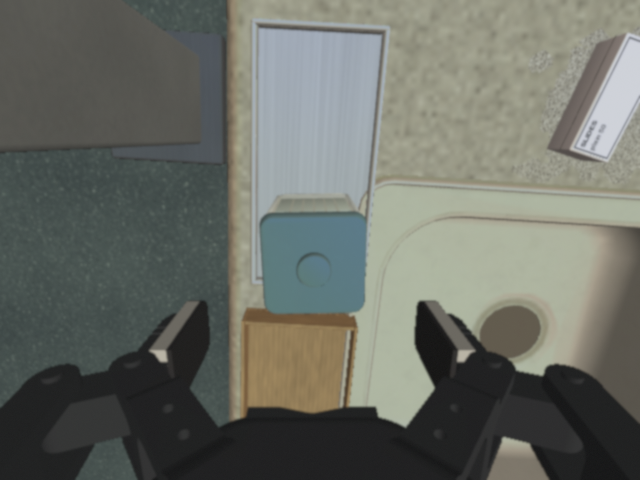

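Jar stands upright in the tray (knob at 314,270). On to the cup.

>>> {"op": "play_rows", "data": {"targets": [[0.143,0.055,0,0,0,0],[0.25,0.095,0,0,0,0],[0.35,0.134,0,0,0,0],[0.44,0.168,0,0,0,0],[0.52,0.197,0,0,0,0],[0.58,0.22,0,0,0,0],[0.62,0.235,0,0,0,0],[0.64,0.243,0,0,0,0],[0.64,0.243,0,0,0,0],[0.62,0.234,0,0,0,0]]}}

```text
t: 13.35
tool_pos: [0.5173, 0.092, 0.1493]
tcp_rot: [-2.15, -2.29, 0.0]
ft_force: [0.2, -0.4, 0.0]
opening: 0.0851
grip_force: 0.0
```

>>> {"op": "play_rows", "data": {"targets": [[0.58,0.218,0,0,0,0],[0.52,0.195,0,0,0,0],[0.44,0.166,0,0,0,0],[0.35,0.132,0,0,0,0],[0.25,0.094,0,0,0,0],[0.145,0.054,0,0,0,0],[0,0,0,0,0,0],[0,0,0,0,0,0],[0,0,0,0,0,0],[0,0,0,0,0,0]]}}

```text
t: 14.35
tool_pos: [0.5532, 0.2055, 0.1498]
tcp_rot: [2.152, 2.288, 0.0]
ft_force: [0.6, -0.4, -0.0]
opening: 0.0851
grip_force: 0.0
```

```bash
python3 - <<'E'
from fit import *
c=cam('wrist');i=get_image('wrist');cv2.imwrite('pics/w5.png',i[:,:,::-1])
np.savez('w5.npz',f=c[0],cx=c[1],cy=c[2],o=c[3],r=c[4])
s,p,r=st();print(p,s['opening'],np.arctan2(r[1,1],r[0,1]))
f=plan([.554,.206,.044],.055,8)
E
```

```text
[0.55322393 0.20554194 0.14976922] 0.08496350140557873 0.06135732037880516
[[0.0, 0.001, 0.117, 0.0, 0.0, 0.003], [0.001, 0.002, 0.236, 0.0, 0.0, 0.005], [0.001, 0.002, 0.327, 0.0, 0.0, 0.007], [0.001, 0.003, 0.377, 0.0, 0.0, 0.008], [0.001, 0.003, 0.377, 0.0, 0.0, 0.008], [0.001, 0.002, 0.327, 0.0, 0.0, 0.007], [0.001, 0.002, 0.236, 0.0, 0.0, 0.005], [0.0, 0.001, 0.117, 0.0, 0.0, 0.003]]
```

View pics/w5.png

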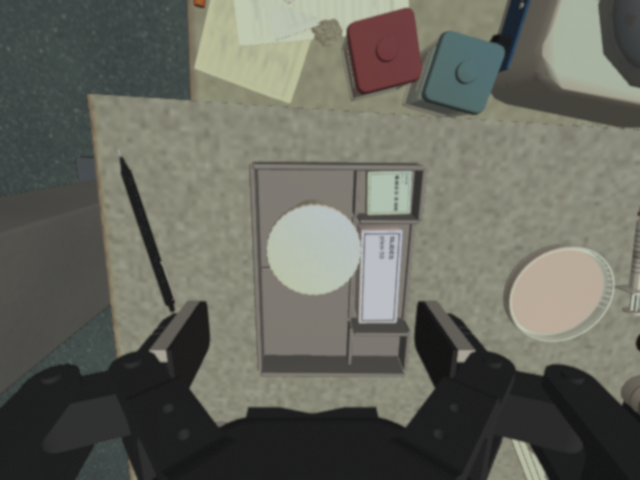

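>>> {"op": "play_rows", "data": {"targets": [[0,0,0.117,0,0,0],[0,0,0.236,0,0,0],[0,0,0.327,0,0,0],[0,0,0.377,0,0,0],[0,0,0.377,0,0,0],[0,0,0.327,0,0,0],[0,0,0.236,0,0,0],[0,0,0.117,0,0,0],[0,0,0,0,0,0],[0,0,0,0,0,0]]}}

```text
t: 15.4
tool_pos: [0.5535, 0.2062, 0.0444]
tcp_rot: [2.151, 2.289, 0.001]
ft_force: [0.8, -0.1, -0.5]
opening: 0.0846
grip_force: 0.0
```

>>> {"op": "play_rows", "data": {"targets": [[0,0,0,0,0,0],[0,0,0,0,0,0],[0,0,0,0,0,0],[0,0,0,0,0,0],[0,0,0,0,0,0],[0,0,0,0,0,0],[0,0,0,0,0,0],[0,0,0,0,0,0],[0,0,0,0,0,0],[0,0,0,0,0,0]], "jaw": 50, "force": 25}}

```text
t: 16.4
tool_pos: [0.5537, 0.2063, 0.0448]
tcp_rot: [2.151, 2.289, 0.002]
ft_force: [-0.3, -0.1, 5.6]
opening: 0.0621
grip_force: 25.9
```

>>> {"op": "play_rows", "data": {"targets": [[0,0,-0.1,0,0,0],[0,0,-0.2,0,0,0],[0,0,-0.3,0,0,0],[0,0,-0.35,0,0,0],[0,0,-0.35,0,0,0],[0,0,-0.3,0,0,0],[0,0,-0.2,0,0,0],[0,0,-0.1,0,0,0],[0,0,0,0,0,0],[0,0,0,0,0,0]]}}

```text
t: 17.4
tool_pos: [0.553, 0.206, 0.1384]
tcp_rot: [-2.151, -2.289, 0.001]
ft_force: [-0.1, -0.0, -0.8]
opening: 0.0618
grip_force: 27.5
```

```bash
python3 - <<'E'
from fit import *
s,p,r=st();print(p,s['opening'],s['grip_force'],s['ft_force'])
j=get_image('scene');cv2.imwrite('pics/s5.png',np.hstack([cv2.resize(j[100:340,120:440],(400,300)),cv2.resize(get_image('wrist'),(400,300))])[:,:,::-1])
f=plan([.442,-.056,.139],.062,15)
W=np.load('w5.npz');c=(W['f'],W['cx'],W['cy'],W['o'],W['r'])
print('cup',ray(c,313.5,250,.073))
fit('caddy',c,[(67,91,32),(67,-91,32),(67,48.5,32),(67,-48.5,32),(-67,91,24),(-67,-91,24)],[(422,164),(405,375),(418,218),(409,325),(251,163),(260,375)],[.57,.167,.05])
fit('old',c,[(16,40,31),(16,-40,31),(-16,40,31),(-16,-40,31)],[(402,230),(396,324),(361,229),(358,323)],[.61,.17,0])
W=np.load('w4.npz');c=(W['f'],W['cx'],W['cy'],W['o'],W['r'])
fit('carton',c,[(50,73,26),(-50,73,26)],[(357,317),(245,312)],[.436,-.305,0])
fit('tray',c,[(48,100,12),(-48,100,12)],[(389,26),(253,20)],[.44,-.1,0])
print('jar',ray(c,314,270,.107))
E
```

```text
[0.55298364 0.20598907 0.13839286] 0.06175595782361492 27.526670694351196 [-0.07413532 -0.03217038 -0.80378803]
[[-0.112, -0.056, -0.0, -0.0, 0.0, 0.0], [-0.199, -0.099, -0.0, -0.0, 0.0, 0.0], [-0.281, -0.14, -0.001, -0.0, 0.0, 0.0], [-0.353, -0.176, -0.001, -0.001, 0.0, 0.0], [-0.412, -0.206, -0.001, -0.001, 0.0, 0.0], [-0.457, -0.228, -0.001, -0.001, 0.0, 0.0], [-0.484, -0.241, -0.001, -0.001, 0.0, 0.0], [-0.494, -0.246, -0.001, -0.001, 0.0, 0.0], [-0.484, -0.241, -0.001, -0.001, 0.0, 0.0], [-0.457, -0.228, -0.001, -0.001, 0.0, 0.0], [-0.412, -0.206, -0.001, -0.001, 0.0, 0.0], [-0.353, -0.176, -0.001, -0.001, 0.0, 0.0], [-0.281, -0.14, -0.001, -0.0, 0.0, 0.0], [-0.199, -0.099, -0.001, -0.0, 0.0, 0.0], [-0.112, -0.056, -0.0, -0.0, 0.0, 0.0]]
cup [0.552829   0.20692261]
caddy [0.5681 0.17   0.0764] deg 4.38 res [  0.3  -2.9   1.8   0.6   0.2   0.7   0.9   7.3 -11.9   0.2  -5.8  -3.4]
old [0.6077 0.1729 0.0667] deg 3.82 res [ 0.6 -0.2  0.1 -1.  -0.2  1.  -0.5  0.2]
carton [ 0.4365 -0.2999  0.0151] deg 0.86 res [ 3.6  0.1 -3.4  0. ]
tray [ 0.4395 -0.107   0.0229] deg 1.31 res [ 0.5  0.  -0.5  0. ]
jar [ 0.44113246 -0.15524271]
```

View pics/s5.png

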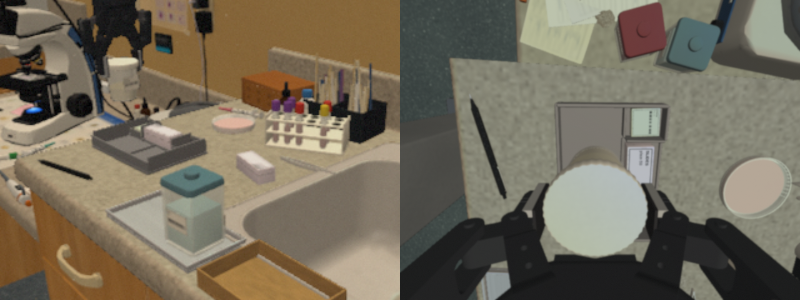

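>>> {"op": "play_rows", "data": {"targets": [[-0.11,-0.056,0,0,0,0],[-0.2,-0.1,0,0,0,0],[-0.28,-0.14,0,0,0,0],[-0.35,-0.176,0,0,0,0],[-0.41,-0.206,0,0,0,0],[-0.46,-0.228,0,0,0,0],[-0.485,-0.24,0,0,0,0],[-0.495,-0.245,0,0,0,0],[-0.485,-0.24,0,0,0,0],[-0.46,-0.228,0,0,0,0]]}}

```text
t: 18.5
tool_pos: [0.4708, 0.0123, 0.1388]
tcp_rot: [2.152, 2.289, -0.0]
ft_force: [1.1, -1.2, -0.8]
opening: 0.0619
grip_force: 27.5
```

>>> {"op": "play_rows", "data": {"targets": [[-0.41,-0.206,0,0,0,0],[-0.35,-0.176,0,0,0,0],[-0.28,-0.14,0,0,0,0],[-0.2,-0.1,0,0,0,0],[-0.11,-0.056,0,0,0,0],[0,0,0.05,0,0,0],[0,0,0.1,0,0,0],[0,0,0.15,0,0,0],[0,0,0.2,0,0,0],[0,0,0.2,0,0,0]]}}

```text
t: 19.5
tool_pos: [0.4423, -0.0552, 0.1028]
tcp_rot: [-2.15, -2.29, 0.0]
ft_force: [-0.1, -0.0, -0.7]
opening: 0.062
grip_force: 27.5
```

>>> {"op": "play_rows", "data": {"targets": [[0,0,0.2,0,0,0],[0,0,0.2,0,0,0],[0,0,0.2,0,0,0],[0,0,0.15,0,0,0],[0,0,0.13,0,0,0],[0,0,0.1,0,0,0],[0,0,0.08,0,0,0],[0,0,0.05,0,0,0],[0,0,0,0,0,0],[0,0,0,0,0,0]]}}

```text
t: 20.5
tool_pos: [0.4425, -0.0556, 0.0486]
tcp_rot: [2.151, 2.289, 0.0]
ft_force: [-0.2, -0.9, -1.5]
opening: 0.0619
grip_force: 27.5
```

>>> {"op": "play_rows", "data": {"targets": [[0,0,0.03,0,0,0],[0,0,0.03,0,0,0],[0,0,0.02,0,0,0],[0,0,0.01,0,0,0],[0,0,0,0,0,0],[0,0,0,0,0,0],[0,0,0,0,0,0],[0,0,0,0,0,0],[0,0,0,0,0,0],[0,0,0,0,0,0]]}}

```text
t: 21.5
tool_pos: [0.4424, -0.0556, 0.0439]
tcp_rot: [-2.151, -2.289, 0.0]
ft_force: [-0.1, 0.3, -0.8]
opening: 0.0618
grip_force: 27.5
```

>>> {"op": "play_rows", "data": {"targets": [[0,0,0,0,0,0],[0,0,0,0,0,0],[0,0,0,0,0,0],[0,0,0,0,0,0],[0,0,0,0,0,0],[0,0,0,0,0,0],[0,0,0,0,0,0],[0,0,-0.05,0,0,0],[0,0,-0.2,0,0,0],[0,0,-0.3,0,0,0]], "jaw": 85}}

```text
t: 22.5
tool_pos: [0.442, -0.0555, 0.0719]
tcp_rot: [-2.151, -2.289, 0.001]
ft_force: [0.7, -0.0, -0.6]
opening: 0.0849
grip_force: 0.0
```

>>> {"op": "play_rows", "data": {"targets": [[0,0,-0.4,0,0,0],[0,0,-0.4,0,0,0],[0,0,-0.4,0,0,0],[0,0,-0.3,0,0,0],[0,0,-0.2,0,0,0],[0,0,-0.1,0,0,0],[0,0,0,0,0,0],[0,0,0,0,0,0],[0,0,0,0,0,0],[0,0,0,0,0,0]]}}

```text
t: 23.5
tool_pos: [0.4421, -0.0555, 0.1609]
tcp_rot: [-2.151, -2.289, 0.001]
ft_force: [0.0, -0.0, -0.2]
opening: 0.0853
grip_force: 0.0
```

```bash
python3 - <<'E'
from fit import *
s,p,r=st();print(p,s['opening'],np.arctan2(r[1,1],r[0,1]))
f=plan([.609,.1725,.15],.062,16)
f=plan([.609,.1725,.015],.062,10,f)
E
```

```text
[ 0.44207644 -0.05551186  0.16089849] 0.08533787097420041 0.06212474346036282
[[0.088, 0.073, 0.004, -0.0, -0.0, 0.0], [0.153, 0.127, 0.008, -0.0, -0.0, 0.0], [0.215, 0.179, 0.011, -0.0, -0.0, 0.0], [0.27, 0.225, 0.013, -0.0, -0.0, 0.0], [0.318, 0.264, 0.016, -0.001, -0.0, 0.0], [0.355, 0.295, 0.018, -0.001, -0.0, 0.0], [0.38, 0.316, 0.019, -0.001, -0.0, 0.0], [0.393, 0.327, 0.02, -0.001, -0.0, 0.0], [0.393, 0.327, 0.02, -0.001, -0.0, 0.0], [0.38, 0.316, 0.019, -0.001, -0.0, 0.0], [0.355, 0.295, 0.018, -0.001, -0.0, 0.0], [0.318, 0.264, 0.016, -0.001, -0.0, 0.0], [0.27, 0.225, 0.014, -0.0, -0.0, 0.0], [0.215, 0.179, 0.011, -0.0, -0.0, 0.0], [0.153, 0.127, 0.008, -0.0, -0.0, 0.0], [0.088, 0.073, 0.004, -0.0, -0.0, 0.0]]
[[0.0, 0.0, 0.107, 0.0, 0.0, 0.0], [0.0, 0.0, 0.207, 0.0, 0.0, 0.0], [0.0, 0.0, 0.293, 0.0, 0.0, 0.0], [0.0, 0.0, 0.355, 0.0, 0.0, 0.0], [0.0, 0.0, 0.388, 0.0, 0.0, 0.0], [0.0, 0.0, 0.388, 0.0, 0.0, 0.0], [0.0, 0.0, 0.355, 0.0, 0.0, 0.0], [0.0, 0.0, 0.293, 0.0, 0.0, 0.0], [0.0, 0.0, 0.207, 0.0, 0.0, 0.0], [0.0, 0.0, 0.107, 0.0, 0.0, 0.0]]
```

>>> {"op": "play_rows", "data": {"targets": [[0.088,0.073,0,0,0,0],[0.153,0.127,0,0,0,0],[0.215,0.179,0,0,0,0],[0.27,0.225,0,0,0,0],[0.318,0.264,0,0,0,0],[0.355,0.295,0,0,0,0],[0.38,0.316,0,0,0,0],[0.393,0.327,0,0,0,0],[0.393,0.327,0,0,0,0],[0.38,0.316,0,0,0,0]]}}

```text
t: 24.5
tool_pos: [0.5564, 0.1012, 0.1611]
tcp_rot: [-2.15, -2.29, -0.0]
ft_force: [0.0, -0.6, -0.1]
opening: 0.0849
grip_force: 0.0
```

>>> {"op": "play_rows", "data": {"targets": [[0.355,0.295,0,0,0,0],[0.318,0.264,0,0,0,0],[0.27,0.225,0,0,0,0],[0.215,0.179,0,0,0,0],[0.153,0.127,0,0,0,0],[0.088,0.073,0,0,0,0],[0,0,0,0,0,0],[0,0,0,0,0,0],[0,0,0,0,0,0],[0,0,0,0,0,0]], "jaw": 60}}

```text
t: 25.5
tool_pos: [0.609, 0.172, 0.1616]
tcp_rot: [2.152, 2.289, 0.0]
ft_force: [0.1, -0.1, -0.0]
opening: 0.06
grip_force: 0.0
```

```bash
python3 - <<'E'
from fit import *
c=cam('wrist');i=get_image('wrist')
np.savez('w6.npz',f=c[0],cx=c[1],cy=c[2],o=c[3],r=c[4]);cv2.imwrite('pics/w6.png',i[:,:,::-1])
crop(i,180,150,450,400,2.4,'pics/w6c.png')
s,p,r=st();print(p,s['opening'],np.arctan2(r[1,1],r[0,1]))
E
```

```text
[0.60909162 0.17206578 0.16160898] 0.059857283670811536 0.061608751288620256
```

View pics/w6c.png

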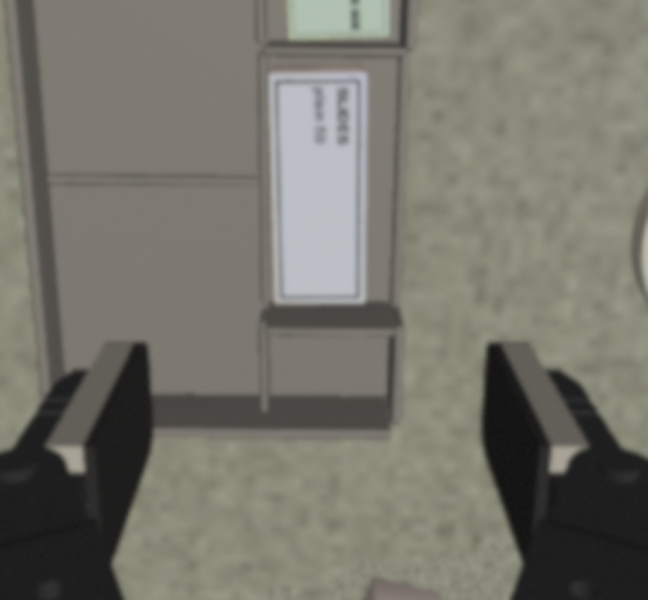

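```bash
cat >>fit.py <<'E'
def L(n):
    W=np.load(n);return (W['f'],W['cx'],W['cy'],W['o'],W['r'])
D=lambda l:[(180+u/2.4,150+v/2.4) for u,v in l]
E
python3 - <<'E'
from fit import *
c=L('w6.npz')
x=fit('old',c,[(16,40,31),(16,-40,31),(-16,40,31),(-16,-40,31)],D([(368,70),(366,302),(269,72),(275,303)]),[.61,.17,0])
fit('caddy',c,[(67,48.5,32),(67,-48.5,32),(-67,91,24),(-67,-91,24)],D([(408,48),(401,329),(8,-30),(48,430)]),[.57,.167,.05])
# front-wall/ridge line angles
a=[ray(c,*p,.004) for p in D([(262,60),(268,410)])];print('ridge base yaw',np.arctan2(*(a[0]-a[1])[::1]))
print(ray(c,*D([(262,180)])[0],.009),ray(c,*D([(393,180)])[0],.009))
print('ends',ray(c,*D([(330,48)])[0],.032),ray(c,*D([(330,329)])[0],.032))
f=plan([x[0],x[1],.015],.06,10)
E
```

```text
old [0.6086 0.1732 0.0719] deg 4.12 res [ 0.1  0.   0.3  0.2 -0.2 -0.4 -0.2  0.2]
caddy [0.5716 0.1677 0.0881] deg 5.05 res [  0.5   0.1   2.9   0.6 -12.2 -21.   -0.4   2.1]
ridge base yaw -0.06057139308260783
[0.58814458 0.17048671] [0.63513574 0.1733891 ]
ends [0.60898442 0.22049009] [0.61536365 0.12417462]
[[0.001, -0.0, 0.116, 0.0, 0.0, 0.0], [0.002, -0.001, 0.225, 0.0, 0.0, 0.001], [0.003, -0.001, 0.318, 0.0, 0.0, 0.001], [0.003, -0.001, 0.386, 0.0, 0.0, 0.002], [0.003, -0.001, 0.421, 0.0, 0.0, 0.002], [0.003, -0.001, 0.421, 0.0, 0.0, 0.002], [0.003, -0.001, 0.386, 0.0, 0.0, 0.002], [0.002, -0.001, 0.318, 0.0, 0.0, 0.001], [0.002, -0.001, 0.225, 0.0, 0.0, 0.001], [0.001, -0.0, 0.116, 0.0, 0.0, 0.0]]
```

>>> {"op": "play_rows", "data": {"targets": [[0,0,0.116,0,0,0],[0.005,0,0.225,0,0,0],[0.005,0,0.32,0,0,0],[0.005,0,0.385,0,0,0],[0.005,0,0.42,0,0,0],[0,0,0.42,0,0,0],[0,0,0.385,0,0,0],[0,0,0.32,0,0,0],[0,0,0.225,0,0,0],[0,0,0.115,0,0,0]]}}

```text
t: 26.55
tool_pos: [0.6083, 0.1732, 0.0133]
tcp_rot: [-2.151, -2.289, 0.002]
ft_force: [-0.4, -0.0, 0.3]
opening: 0.0599
grip_force: 0.0
```

>>> {"op": "play_rows", "data": {"targets": [[0,0,0,0,0,0],[0,0,0,0,0,0],[0,0,0,0,0,0],[0,0,0,0,0,0],[0,0,0,0,0,0],[0,0,0,0,0,0],[0,0,0,0,0,0],[0,0,0,0,0,0],[0,0,0,0,0,0],[0,0,0,0,0,0]], "jaw": 22, "force": 30}}

```text
t: 27.55
tool_pos: [0.6096, 0.1735, 0.0155]
tcp_rot: [2.151, 2.289, 0.001]
ft_force: [0.5, 0.1, 6.8]
opening: 0.0312
grip_force: 31.4
```

>>> {"op": "play_rows", "data": {"targets": [[0,0,-0.1,0,0,0],[0,0,-0.2,0,0,0],[0,0,-0.3,0,0,0],[0,0,-0.4,0,0,0],[0,0,-0.5,0,0,0],[0,0,-0.5,0,0,0],[0,0,-0.5,0,0,0],[0,0,-0.3,0,0,0],[0,0,-0.2,0,0,0],[0,0,-0.1,0,0,0]]}}

```text
t: 28.55
tool_pos: [0.6094, 0.1735, 0.171]
tcp_rot: [2.151, 2.289, 0.001]
ft_force: [0.7, -0.1, -2.0]
opening: 0.0312
grip_force: 30.6
```

```bash
python3 - <<'E'
from fit import *
s,p,r=st();print(p,s['opening'],s['grip_force'],np.arctan2(r[1,1],r[0,1]))
f=plan([.437,-.304,.17],0.005,24)
f=plan([.437,-.304,.020],.005,14,f)
E
```

```text
[0.609355   0.17349089 0.1709981 ] 0.03118489971235561 30.56715488433838 0.06205609452025842
[[-0.11, -0.047, 0.0, 0.0, -0.0, 0.005], [-0.173, -0.075, 0.0, 0.0, -0.0, 0.008], [-0.235, -0.101, 0.0, 0.0, -0.0, 0.01], [-0.294, -0.126, 0.0, 0.0, -0.0, 0.013], [-0.349, -0.149, 0.001, 0.0, -0.0, 0.015], [-0.4, -0.17, 0.001, 0.0, -0.0, 0.018], [-0.446, -0.188, 0.001, 0.0, -0.0, 0.019], [-0.486, -0.203, 0.001, 0.0, -0.0, 0.021], [-0.518, -0.215, 0.001, 0.0, -0.0, 0.023], [-0.543, -0.223, 0.001, 0.0, -0.0, 0.024], [-0.561, -0.228, 0.001, 0.0, -0.0, 0.024], [-0.57, -0.23, 0.001, 0.0, -0.0, 0.025], [-0.571, -0.228, 0.001, 0.0, -0.0, 0.025], [-0.563, -0.223, 0.001, 0.0, -0.0, 0.024], [-0.547, -0.214, 0.001, 0.0, -0.0, 0.024], [-0.523, -0.203, 0.001, 0.0, -0.0, 0.023], [-0.491, -0.189, 0.001, 0.0, -0.0, 0.021], [-0.452, -0.172, 0.001, 0.0, -0.0, 0.019], [-0.407, -0.154, 0.001, 0.0, -0.0, 0.018], [-0.356, -0.133, 0.001, 0.0, -0.0, 0.015], [-0.299, -0.111, 0.001, 0.0, -0.0, 0.013], [-0.239, -0.089, 0.0, 0.0, -0.0, 0.01], [-0.177, -0.065, 0.0, 0.0, -0.0, 0.008], [-0.112, -0.041, 0.0, 0.0, -0.0, 0.005]]
[[0.0, 0.0, 0.073, 0.0, 0.0, 0.0], [0.0, 0.0, 0.132, 0.0, 0.0, 0.0], [0.0, 0.0, 0.186, 0.0, 0.0, 0.0], [0.0, 0.0, 0.233, 0.0, 0.0, 0.0], [0.0, 0.0, 0.27, 0.0, 0.0, 0.0], [0.0, 0.0, 0.296, 0.0, 0.0, 0.0], [0.0, 0.0, 0.31, 0.0, 0.0, 0.0], [0.0, 0.0, 0.31, 0.0, 0.0, 0.0], [0.0, 0.0, 0.296, 0.0, 0.0, 0.0], [0.0, 0.0, 0.27, 0.0, 0.0, 0.0], [0.0, 0.0, 0.233, 0.0, 0.0, 0.0], [0.0, 0.0, 0.186, 0.0, 0.0, 0.0], [0.0, 0.0, 0.132, 0.0, 0.0, 0.0], [0.0, 0.0, 0.073, 0.0, 0.0, 0.0]]
```

>>> {"op": "play_rows", "data": {"targets": [[-0.11,-0.047,0,0,0,0],[-0.173,-0.075,0,0,0,0.01],[-0.235,-0.101,0,0,0,0.01],[-0.294,-0.126,0,0,0,0.01],[-0.349,-0.149,0,0,0,0.02],[-0.4,-0.17,0,0,0,0.02],[-0.446,-0.188,0,0,0,0.02],[-0.486,-0.203,0,0,0,0.02],[-0.518,-0.215,0,0,0,0.02],[-0.543,-0.223,0,0,0,0.02]]}}

```text
t: 29.55
tool_pos: [0.5424, -0.0098, 0.1696]
tcp_rot: [-2.176, -2.266, 0.0]
ft_force: [-0.1, -0.4, -0.9]
opening: 0.0314
grip_force: 30.6
```

>>> {"op": "play_rows", "data": {"targets": [[-0.561,-0.228,0,0,0,0.025],[-0.57,-0.23,0,0,0,0.025],[-0.571,-0.228,0,0,0,0.025],[-0.563,-0.223,0,0,0,0.025],[-0.547,-0.214,0,0,0,0.025],[-0.523,-0.203,0,0,0,0.02],[-0.491,-0.189,0,0,0,0.02],[-0.452,-0.172,0,0,0,0.02],[-0.407,-0.154,0,0,0,0.02],[-0.356,-0.133,0,0,0,0.01]]}}

```text
t: 30.55
tool_pos: [0.4502, -0.2641, 0.1697]
tcp_rot: [-2.21, -2.232, 0.0]
ft_force: [0.2, 0.4, -1.0]
opening: 0.0312
grip_force: 30.6
```

>>> {"op": "play_rows", "data": {"targets": [[-0.299,-0.111,0,0,0,0.01],[-0.239,-0.089,0,0,0,0.01],[-0.177,-0.065,0,0,0,0.01],[-0.112,-0.041,0,0,0,0],[0,0,0,0,0,0],[0,0,0,0,0,0],[0,0,0,0,0,0],[0,0,0,0,0,0],[0,0,0,0,0,0],[0,0,0,0,0,0]]}}

```text
t: 31.55
tool_pos: [0.4371, -0.304, 0.1698]
tcp_rot: [-2.213, -2.229, -0.0]
ft_force: [-0.3, 1.0, -0.7]
opening: 0.0316
grip_force: 30.6
```

```bash
python3 - <<'E'
from fit import *
s,p,r=st();print(p,s['opening'],s['grip_force'],np.arctan2(r[1,1],r[0,1]))
c=cam('wrist');i=get_image('wrist')
np.savez('w7.npz',f=c[0],cx=c[1],cy=c[2],o=c[3],r=c[4]);cv2.imwrite('pics/w7.png',i[:,:,::-1])
f=plan([.437,-.304,.020],.005,12)
E
```

```text
[ 0.43711955 -0.30395864  0.16984491] 0.03161049447895727 30.590718984603882 0.0072171296718146994
[[0.0, -0.0, 0.091, -0.0, 0.0, 0.0], [0.0, -0.0, 0.17, -0.0, 0.0, 0.001], [0.0, -0.0, 0.24, -0.0, 0.0, 0.001], [0.0, -0.0, 0.298, -0.0, 0.0, 0.002], [0.0, -0.0, 0.339, -0.0, 0.0, 0.002], [0.0, -0.0, 0.36, -0.0, 0.0, 0.002], [0.0, -0.0, 0.36, -0.0, 0.0, 0.002], [0.0, -0.0, 0.339, -0.0, 0.0, 0.002], [0.0, -0.0, 0.298, -0.0, 0.0, 0.002], [0.0, -0.0, 0.24, -0.0, 0.0, 0.001], [0.0, -0.0, 0.17, -0.0, 0.0, 0.001], [0.0, -0.0, 0.091, -0.0, 0.0, 0.0]]
```

View pics/w7.png

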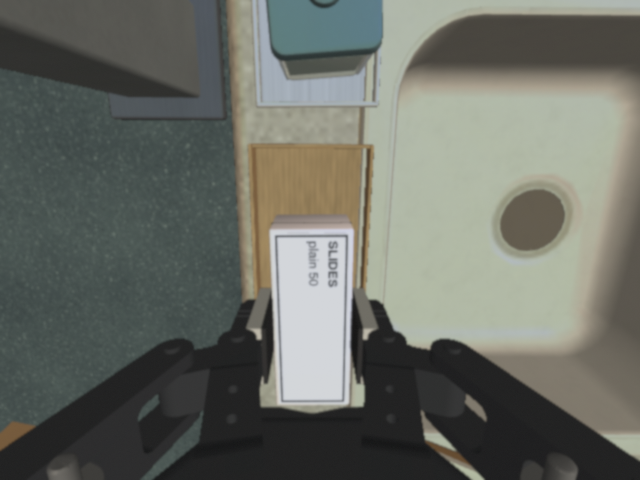

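The pack hangs level above the carton; the carton's far corners are at (249,145) and (374,146).

```bash
python3 - <<'E'
from fit import *
c=L('w7.npz');print(ray(c,249,145,.026),ray(c,374,146,.026))
E
```

```text
[ 0.38593456 -0.23797043] [ 0.48406329 -0.23803018]
```

>>> {"op": "play_rows", "data": {"targets": [[-0.03,-0.02,0.1,0,0,0],[-0.03,-0.02,0.2,0,0,0],[0,0,0.3,0,0,0],[0,0,0.4,0,0,0],[0,0,0.45,0,0,0],[0,0,0.45,0,0,0],[0,0,0.4,0,0,0],[0,0,0.3,0,0,0],[0,0,0.2,0,0,0],[0,0,0.1,0,0,0]]}}

```text
t: 32.6
tool_pos: [0.4345, -0.3069, 0.0237]
tcp_rot: [-2.213, -2.228, 0.0]
ft_force: [0.7, -0.1, -0.7]
opening: 0.0314
grip_force: 30.6
```

>>> {"op": "play_rows", "data": {"targets": [[0,0,0.05,0,0,0],[0,0,0.05,0,0,0],[0,0,0.02,0,0,0],[0,0,0.02,0,0,0],[0,0,0.02,0,0,0],[0,0,0.02,0,0,0],[0,0,0,0,0,0],[0,0,0,0,0,0],[0,0,0,0,0,0],[0,0,0,0,0,0]]}}

```text
t: 33.6
tool_pos: [0.4351, -0.3071, 0.0159]
tcp_rot: [2.214, 2.229, 0.0]
ft_force: [-0.3, -0.2, -1.2]
opening: 0.0313
grip_force: 30.6
```

>>> {"op": "play_rows", "data": {"targets": [[0,0,0.01,0,0,0],[0,0,0.01,0,0,0],[0,0,0.005,0,0,0],[0,0,0,0,0,0],[0,0,0,0,0,0],[0,0,0,0,0,0],[0,0,0,0,0,0],[0,0,0,0,0,0],[0,0,0,0,0,0],[0,0,0,0,0,0]]}}

```text
t: 34.6
tool_pos: [0.4351, -0.3072, 0.0146]
tcp_rot: [2.214, 2.229, -0.0]
ft_force: [0.4, 0.1, -0.5]
opening: 0.031
grip_force: 30.6
```

>>> {"op": "play_rows", "data": {"targets": [[0,0,0,0,0,0],[0,0,0,0,0,0],[0,0,0,0,0,0],[0,0,0,0,0,0],[0,0,0,0,0,0],[0,0,-0.1,0,0,0],[0,0,-0.2,0,0,0],[0,0,-0.3,0,0,0],[0,0,-0.4,0,0,0],[0,0,-0.5,0,0,0]], "jaw": 48}}

```text
t: 35.6
tool_pos: [0.4348, -0.3069, 0.0907]
tcp_rot: [-2.213, -2.229, 0.0]
ft_force: [1.1, 1.1, 1.0]
opening: 0.048
grip_force: 0.0
```

>>> {"op": "play_rows", "data": {"targets": [[0,0,-0.5,0,0,0],[0,0,-0.4,0,0,0],[0,0,-0.3,0,0,0],[0,0,-0.2,0,0,0],[0,0,0,0,0,0],[0,0,0,0,0,0],[0,0,0,0,0,0],[0,0,0,0,0,0],[0,0,0,0,0,0],[0,0,0,0,0,0]]}}

```text
t: 36.6
tool_pos: [0.4349, -0.3071, 0.1593]
tcp_rot: [-2.213, -2.229, 0.0]
ft_force: [-0.1, 0.1, 0.1]
opening: 0.0478
grip_force: 0.0
```

```bash
python3 - <<'E'
from fit import *
s,p,r=st();print(p,s['opening'],np.arctan2(r[1,1],r[0,1]))
f=plan([.649,-.045,.16],-.2124,20)
E
```

```text
[ 0.43494597 -0.30706363  0.15933434] 0.047805415216303736 0.006964041458028655
[[0.078, 0.064, -0.0, -0.0, -0.0, 0.023], [0.129, 0.106, -0.0, -0.0, -0.0, 0.039], [0.179, 0.145, -0.0, -0.0, -0.0, 0.053], [0.226, 0.181, -0.001, -0.0, -0.0, 0.067], [0.27, 0.212, -0.001, -0.0, -0.0, 0.08], [0.31, 0.238, -0.001, -0.0, -0.0, 0.091], [0.344, 0.258, -0.001, -0.0, -0.0, 0.1], [0.372, 0.271, -0.001, -0.0, -0.0, 0.107], [0.393, 0.277, -0.001, -0.0, -0.0, 0.112], [0.406, 0.277, -0.001, -0.0, -0.0, 0.114], [0.41, 0.27, -0.001, -0.0, -0.0, 0.114], [0.406, 0.258, -0.001, -0.0, -0.0, 0.112], [0.392, 0.241, -0.001, -0.0, -0.0, 0.107], [0.37, 0.219, -0.001, -0.0, -0.0, 0.1], [0.339, 0.195, -0.001, -0.0, -0.0, 0.091], [0.3, 0.167, -0.001, -0.0, -0.0, 0.08], [0.254, 0.138, -0.001, -0.0, -0.0, 0.067], [0.203, 0.108, -0.0, -0.0, -0.0, 0.053], [0.148, 0.077, -0.0, -0.0, -0.0, 0.039], [0.09, 0.046, -0.0, -0.0, -0.0, 0.023]]
```

>>> {"op": "play_rows", "data": {"targets": [[0.078,0.064,0,0,0,0.023],[0.129,0.106,0,0,0,0.039],[0.179,0.145,0,0,0,0.053],[0.226,0.181,0,0,0,0.067],[0.27,0.212,0,0,0,0.08],[0.31,0.238,0,0,0,0.091],[0.344,0.258,0,0,0,0.1],[0.372,0.271,0,0,0,0.107],[0.393,0.277,0,0,0,0.112],[0.406,0.277,0,0,0,0.114]], "jaw": 60}}

```text
t: 37.6
tool_pos: [0.543, -0.1744, 0.1596]
tcp_rot: [-2.333, -2.104, -0.0]
ft_force: [0.1, 0.1, -0.3]
opening: 0.0599
grip_force: 0.0
```

>>> {"op": "play_rows", "data": {"targets": [[0.41,0.27,0,0,0,0.114],[0.406,0.258,0,0,0,0.112],[0.392,0.241,0,0,0,0.107],[0.37,0.219,0,0,0,0.1],[0.339,0.195,0,0,0,0.091],[0.3,0.167,0,0,0,0.08],[0.254,0.138,0,0,0,0.067],[0.203,0.108,0,0,0,0.053],[0.148,0.077,0,0,0,0.039],[0.09,0.046,0,0,0,0.023]]}}

```text
t: 38.6
tool_pos: [0.6494, -0.0445, 0.1595]
tcp_rot: [-2.445, -1.973, 0.0]
ft_force: [0.8, 0.5, 0.3]
opening: 0.0602
grip_force: 0.0
```

```bash
python3 - <<'E'
from fit import *
get_image('top')
s,p,r=st();print(p,s['opening'],np.arctan2(r[1,1],r[0,1]))
c=cam('wrist');i=get_image('wrist')
np.savez('w8.npz',f=c[0],cx=c[1],cy=c[2],o=c[3],r=c[4]);cv2.imwrite('pics/w8.png',i[:,:,::-1])
t=get_image('top')
a=cv2.resize(i[150:400,180:450],None,fx=1.8,fy=1.8,interpolation=cv2.INTER_CUBIC)
b=cv2.resize(t[285:360,400:490],None,fx=3.4,fy=3.4,interpolation=cv2.INTER_CUBIC)
o=np.zeros((450,800,3),np.uint8);o[:,:486]=a;o[:b.shape[0],490:490+b.shape[1]]=b
cv2.imwrite('pics/w8c.png',o[:,:,::-1])
E
```

```text
[ 0.64959325 -0.04426002  0.15950339] 0.05995353310846255 -0.21262328427944668
```

View pics/w8c.png

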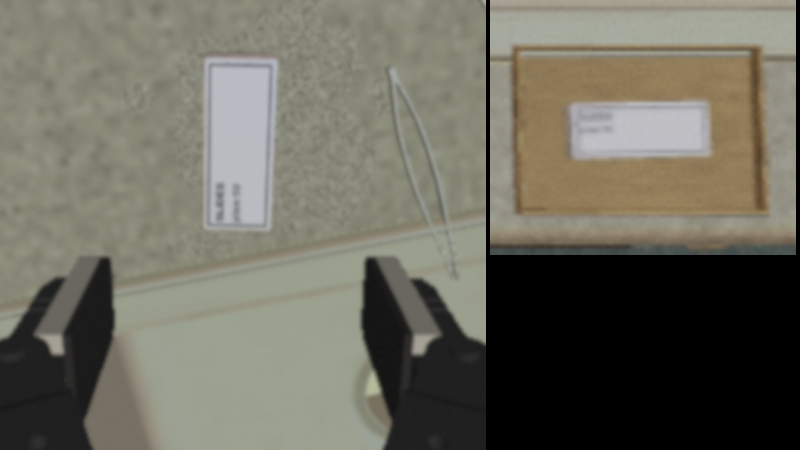

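The used pack lies flat mid-carton. Fresh pack top corners: (205,58), (278,58), (270,230), (205,229) in the crop.

```bash
python3 - <<'E'
from fit import *
E=lambda l:[(180+u/1.8,150+v/1.8) for u,v in l]
x=fit('fresh',L('w8.npz'),[(-16,40,27),(16,40,27),(16,-40,27),(-16,-40,27)],E([(205,58),(278,58),(270,230),(205,229)]),[.65,-.045,-.2])
f=plan([x[0],x[1],.0115],x[2],10)
E
```

```text
fresh [ 0.6491 -0.0455 -0.2313] deg -13.25 res [-0.4 -0.7  0.3  0.1  1.2  0.4 -0.8  0.2]
[[-0.0, 0.0, 0.117, -0.0, 0.0, 0.005], [-0.0, 0.0, 0.227, -0.0, 0.0, 0.01], [-0.001, 0.0, 0.321, -0.0, 0.0, 0.015], [-0.001, 0.0, 0.389, -0.0, 0.0, 0.018], [-0.001, 0.0, 0.425, -0.0, 0.0, 0.019], [-0.001, 0.0, 0.425, -0.0, 0.0, 0.019], [-0.001, 0.0, 0.389, -0.0, 0.0, 0.018], [-0.001, 0.0, 0.321, -0.0, 0.0, 0.015], [-0.001, 0.0, 0.227, -0.0, 0.0, 0.01], [-0.0, 0.0, 0.117, -0.0, 0.0, 0.005]]
```

>>> {"op": "play_rows", "data": {"targets": [[0,0,0.117,0,0,0.01],[0,0,0.227,0,0,0.01],[0,0,0.32,0,0,0.01],[0,0,0.39,0,0,0.01],[0,0,0.425,0,0,0.01],[0,0,0.425,0,0,0.01],[0,0,0.39,0,0,0.01],[0,0,0.32,0,0,0.01],[0,0,0.227,0,0,0.01],[0,0,0.115,0,0,0]]}}

```text
t: 39.75
tool_pos: [0.6481, -0.0452, 0.0103]
tcp_rot: [-2.456, -1.957, 0.002]
ft_force: [-0.0, -0.7, 0.4]
opening: 0.0598
grip_force: 0.0
```

>>> {"op": "play_rows", "data": {"targets": [[0,0,0,0,0,0],[0,0,0,0,0,0],[0,0,0,0,0,0],[0,0,0,0,0,0],[0,0,0,0,0,0],[0,0,0,0,0,0],[0,0,0,0,0,0],[0,0,0,0,0,0],[0,0,0,0,0,0],[0,0,0,0,0,0]], "jaw": 22, "force": 45}}

```text
t: 40.75
tool_pos: [0.6496, -0.0451, 0.0126]
tcp_rot: [2.456, 1.957, 0.001]
ft_force: [-0.8, -0.2, 6.0]
opening: 0.0308
grip_force: 46.2
```

>>> {"op": "play_rows", "data": {"targets": [[0,0,-0.1,0,0,0],[0,0,-0.2,0,0,0],[0,0,-0.3,0,0,0],[0,0,-0.4,0,0,0],[0,0,-0.4,0,0,0],[0,0,-0.4,0,0,0],[0,0,-0.3,0,0,0],[0,0,-0.2,0,0,0],[0,0,-0.1,0,0,0],[0,0,0,0,0,0]]}}

```text
t: 41.75
tool_pos: [0.6493, -0.045, 0.1322]
tcp_rot: [2.457, 1.958, 0.001]
ft_force: [0.3, -0.5, -2.2]
opening: 0.031
grip_force: 45.3
```

```bash
python3 - <<'E'
from fit import *
s,p,r=st();print(p,s['opening'],s['grip_force'],np.arctan2(r[1,1],r[0,1]))
f=plan([.611,.1725,.131],.061,16)
E
```

```text
[ 0.64927337 -0.04502412  0.13224753] 0.03097612064915676 45.28390288352966 -0.22509477283993315
[[0.082, -0.035, 0.0, 0.0, -0.0, -0.041], [0.144, -0.06, 0.001, 0.0, -0.0, -0.072], [0.203, -0.082, 0.001, 0.0, -0.0, -0.101], [0.256, -0.099, 0.002, 0.0, -0.0, -0.128], [0.303, -0.111, 0.002, 0.0, -0.0, -0.15], [0.341, -0.117, 0.002, 0.0, -0.0, -0.167], [0.369, -0.117, 0.002, 0.0, -0.0, -0.179], [0.384, -0.111, 0.002, 0.0, -0.0, -0.186], [0.387, -0.101, 0.002, 0.0, -0.0, -0.186], [0.376, -0.088, 0.002, 0.0, -0.0, -0.179], [0.353, -0.074, 0.002, 0.0, -0.0, -0.167], [0.318, -0.058, 0.002, 0.0, -0.0, -0.15], [0.271, -0.044, 0.002, 0.0, -0.0, -0.128], [0.216, -0.031, 0.001, 0.0, -0.0, -0.101], [0.154, -0.02, 0.001, 0.0, -0.0, -0.072], [0.089, -0.011, 0.001, 0.0, -0.0, -0.041]]
```

>>> {"op": "play_rows", "data": {"targets": [[0.082,-0.035,0,0,0,-0.041],[0.144,-0.06,0,0,0,-0.072],[0.203,-0.082,0,0,0,-0.101],[0.256,-0.099,0,0,0,-0.128],[0.303,-0.111,0,0,0,-0.15],[0.341,-0.117,0,0,0,-0.167],[0.369,-0.117,0,0,0,-0.179],[0.384,-0.111,0,0,0,-0.186],[0.387,-0.101,0,0,0,-0.186],[0.376,-0.088,0,0,0,-0.179]]}}

```text
t: 42.75
tool_pos: [0.6226, 0.1046, 0.1319]
tcp_rot: [-2.253, -2.19, -0.0]
ft_force: [0.2, 1.2, -2.4]
opening: 0.0309
grip_force: 45.3
```

>>> {"op": "play_rows", "data": {"targets": [[0.353,-0.074,0,0,0,-0.167],[0.318,-0.058,0,0,0,-0.15],[0.271,-0.044,0,0,0,-0.128],[0.216,-0.031,0,0,0,-0.101],[0.154,-0.02,0,0,0,-0.072],[0.089,-0.011,0,0,0,-0.041],[0,0,0,0,0,0],[0,0,0,0,0,0],[0,0,0,0,0,0],[0,0,0,0,0,0]]}}

```text
t: 43.75
tool_pos: [0.6109, 0.172, 0.1318]
tcp_rot: [2.154, 2.287, -0.0]
ft_force: [0.4, -0.0, -2.6]
opening: 0.0306
grip_force: 45.3
```

```bash
python3 - <<'E'
from fit import *
s,p,r=st();print(p,s['opening'],s['grip_force'],np.arctan2(r[1,1],r[0,1]))
i=get_image('wrist');c=cam('wrist')
np.savez('w9.npz',f=c[0],cx=c[1],cy=c[2],o=c[3],r=c[4]);cv2.imwrite('pics/w9.png',i[:,:,::-1])
crop(i,180,150,450,400,2.4,'pics/w9c.png')
f=plan([.611,.1725,.025],.061,10)
E
```

```text
[0.61094064 0.17202961 0.13182285] 0.03055700721056638 45.318814516067505 0.06017281963206416
[[0.0, 0.0, 0.085, 0.0, 0.0, -0.0], [0.001, 0.0, 0.164, 0.0, 0.0, -0.0], [0.001, 0.0, 0.232, 0.0, 0.0, -0.001], [0.001, 0.0, 0.281, 0.0, 0.0, -0.001], [0.001, 0.0, 0.307, 0.0, 0.0, -0.001], [0.001, 0.0, 0.307, 0.0, 0.0, -0.001], [0.001, 0.0, 0.281, 0.0, 0.0, -0.001], [0.001, 0.0, 0.232, 0.0, 0.0, -0.001], [0.001, 0.0, 0.164, 0.0, 0.0, -0.0], [0.0, 0.0, 0.085, 0.0, 0.0, -0.0]]
```

View pics/w9c.png

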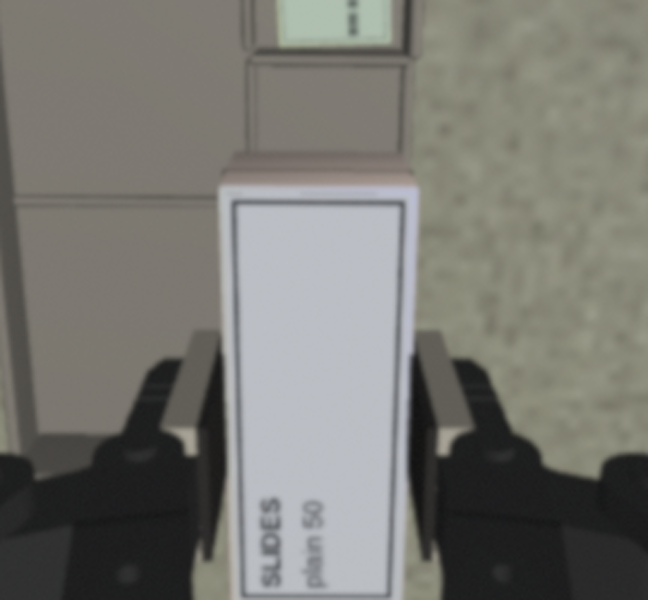

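```bash
python3 - <<'E'
from fit import *
c=L('w9.npz')
for p in [(220,187),(417,187),(230,590)]:print(ray(c,*D([p])[0],.1463))
print('trough wall',ray(c,*D([(328,55)])[0],.032),ray(c,*D([(250,110)])[0],.009),ray(c,*D([(405,110)])[0],.009))
E
```

```text
[0.5922674  0.21051691]
[0.62288002 0.21236893]
[0.59616223 0.13539866]
trough wall [0.60986053 0.22110034] [0.58682589 0.20041758] [0.63561475 0.20336383]
```

>>> {"op": "play_rows", "data": {"targets": [[0,0.01,0.085,0,0,0],[0,0.01,0.164,0,0,0],[0,0,0.232,0,0,0],[0,0,0.281,0,0,0],[0,0,0.307,0,0,0],[0,0,0.307,0,0,0],[0,0,0.281,0,0,0],[0,0,0.232,0,0,0],[0,0,0.14,0,0,0],[0,0,0.085,0,0,0]]}}

```text
t: 44.8
tool_pos: [0.6115, 0.1724, 0.0252]
tcp_rot: [-2.153, -2.288, 0.001]
ft_force: [0.4, -0.4, -1.6]
opening: 0.0308
grip_force: 45.3
```

>>> {"op": "play_rows", "data": {"targets": [[0,0,0.04,0,0,0],[0,0,0.03,0,0,0],[0,0,0.03,0,0,0],[0,0,0.03,0,0,0],[0,0,0.02,0,0,0],[0,0,0.01,0,0,0],[0,0,0,0,0,0],[0,0,0,0,0,0],[0,0,0,0,0,0],[0,0,0,0,0,0]]}}

```text
t: 45.8
tool_pos: [0.6119, 0.1725, 0.0182]
tcp_rot: [2.153, 2.288, 0.0]
ft_force: [0.1, 0.7, -2.1]
opening: 0.0306
grip_force: 45.3
```

>>> {"op": "play_rows", "data": {"targets": [[0,0,0.01,0,0,0],[0,0,0.01,0,0,0],[0,0,0.01,0,0,0],[0,0,0.005,0,0,0],[0,0,0,0,0,0],[0,0,0,0,0,0],[0,0,0,0,0,0],[0,0,0,0,0,0],[0,0,0,0,0,0],[0,0,0,0,0,0]]}}

```text
t: 46.8
tool_pos: [0.6118, 0.1725, 0.0166]
tcp_rot: [2.153, 2.288, 0.0]
ft_force: [-3.1, -0.6, 6.4]
opening: 0.0307
grip_force: 46.2
```

>>> {"op": "play_rows", "data": {"targets": [[0,0,0,0,0,0],[0,0,0,0,0,0],[0,0,0,0,0,0],[0,0,0,0,0,0],[0,0,0,0,0,0],[0,0,-0.1,0,0,0],[0,0,-0.2,0,0,0],[0,0,-0.3,0,0,0],[0,0,-0.4,0,0,0],[0,0,-0.5,0,0,0]], "jaw": 55}}

```text
t: 47.8
tool_pos: [0.6115, 0.1724, 0.0924]
tcp_rot: [-2.153, -2.288, 0.001]
ft_force: [0.3, 0.2, -0.1]
opening: 0.055
grip_force: 0.0
```

>>> {"op": "play_rows", "data": {"targets": [[0,0,-0.5,0,0,0],[0,0,-0.4,0,0,0],[0,0,-0.3,0,0,0],[0,0,-0.2,0,0,0],[0,0,0,0,0,0],[0,0,0,0,0,0],[0,0,0,0,0,0],[0,0,0,0,0,0],[0,0,0,0,0,0],[0,0,0,0,0,0]], "jaw": 85}}

```text
t: 48.8
tool_pos: [0.6117, 0.1725, 0.1611]
tcp_rot: [-2.153, -2.288, 0.001]
ft_force: [-0.5, -0.1, -0.1]
opening: 0.0851
grip_force: 0.0
```

```bash
python3 - <<'E'
from fit import *
s,p,r=st();print(p,s['opening'],np.arctan2(r[1,1],r[0,1]))
i=get_image('wrist');c=cam('wrist')
np.savez('w10.npz',f=c[0],cx=c[1],cy=c[2],o=c[3],r=c[4]);cv2.imwrite('pics/w10.png',i[:,:,::-1])
# blob centres of label/paper: whitish region in pack area
f=plan([.442,-.0555,.16],.062,16)
E
```

```text
[0.61172327 0.1724693  0.16109185] 0.08511918037505861 0.0608102065767738
[[-0.088, -0.074, 0.0, -0.0, 0.0, -0.0], [-0.153, -0.129, 0.001, -0.0, 0.0, -0.0], [-0.215, -0.181, 0.001, -0.0, 0.0, -0.0], [-0.27, -0.228, 0.002, -0.0, 0.0, -0.001], [-0.318, -0.268, 0.002, -0.0, 0.0, -0.001], [-0.355, -0.299, 0.002, -0.0, 0.0, -0.001], [-0.38, -0.321, 0.002, -0.0, 0.0, -0.001], [-0.393, -0.332, 0.002, -0.0, 0.0, -0.001], [-0.393, -0.332, 0.002, -0.0, 0.0, -0.001], [-0.38, -0.321, 0.002, -0.0, 0.0, -0.001], [-0.355, -0.3, 0.002, -0.0, 0.0, -0.001], [-0.317, -0.268, 0.002, -0.0, 0.0, -0.001], [-0.27, -0.228, 0.001, -0.0, 0.0, -0.001], [-0.215, -0.182, 0.001, -0.0, 0.0, -0.0], [-0.153, -0.129, 0.001, -0.0, 0.0, -0.0], [-0.088, -0.074, 0.0, -0.0, 0.0, -0.0]]
```

View pics/w10.png

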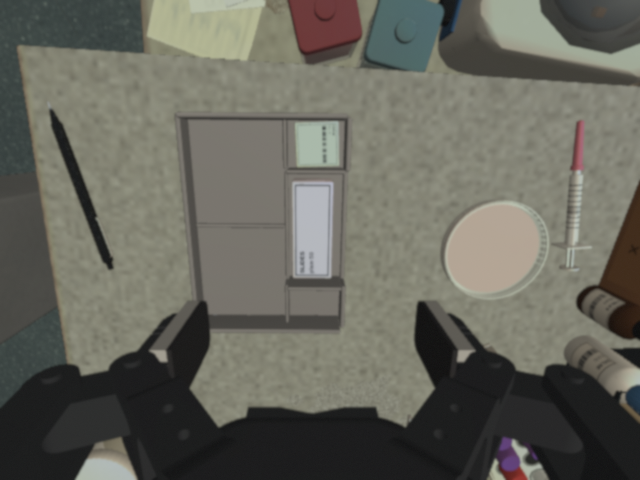

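Fresh pack sits flat in the trough (291-333, 180-277). I've used up my picture views (15, one over the limit), so I'll go on with numbers only. Now I return the cup.

>>> {"op": "play_rows", "data": {"targets": [[-0.088,-0.074,0,0,0,0],[-0.153,-0.129,0,0,0,0],[-0.215,-0.181,0,0,0,0],[-0.27,-0.228,0,0,0,0],[-0.318,-0.268,0,0,0,0],[-0.355,-0.3,0,0,0,0],[-0.38,-0.321,0,0,0,0],[-0.393,-0.332,0,0,0,0],[-0.393,-0.332,0,0,0,0],[-0.38,-0.321,0,0,0,0]]}}

```text
t: 49.85
tool_pos: [0.4954, 0.0167, 0.1614]
tcp_rot: [2.153, 2.288, 0.0]
ft_force: [1.2, -0.3, 0.5]
opening: 0.0846
grip_force: 0.0
```

>>> {"op": "play_rows", "data": {"targets": [[-0.355,-0.3,0,0,0,0],[-0.317,-0.268,0,0,0,0],[-0.27,-0.228,0,0,0,0],[-0.215,-0.182,0,0,0,0],[-0.153,-0.129,0,0,0,0],[-0.088,-0.074,0,0,0,0],[0,0,0,0,0,0],[0,0,0,0,0,0],[0,0,0,0,0,0],[0,0,0,0,0,0]]}}

```text
t: 50.85
tool_pos: [0.4422, -0.055, 0.1613]
tcp_rot: [-2.152, -2.289, 0.0]
ft_force: [-1.6, 0.1, 0.6]
opening: 0.0852
grip_force: 0.0
```

```bash
python3 - <<'E'
from fit import *
s,p,r=st();print(p,s['opening'],np.arctan2(r[1,1],r[0,1]))
f=plan([.4422,-.0555,.0438],.0615,10)
# cup circle check
i=get_image('wrist');c=cam('wrist');u,v=proj(c,[[.4422,-.0555,.072]])[0];print(u,v)
hsv=cv2.cvtColor(i,cv2.COLOR_RGB2HSV);y0=int(v)
w=i[int(v)-80:int(v)+80,int(u)-90:int(u)+90].astype(int)
g=cv2.medianBlur(cv2.cvtColor(i,cv2.COLOR_RGB2GRAY),5)
C=cv2.HoughCircles(g,cv2.HOUGH_GRADIENT,1,40,param1=80,param2=25,minRadius=38,maxRadius=60)
for q in (C[0] if C is not None else []):
    if abs(q[0]-u)<40 and abs(q[1]-v)<40: print(q,ray(c,q[0],q[1],.072))
E
```

```text
[ 0.44222368 -0.05504681  0.16125843] 0.08519911031554156 0.06144130405782113
[[-0.0, -0.0, 0.093, -0.0, -0.0, -0.0], [-0.001, -0.0, 0.18, -0.0, -0.0, -0.0], [-0.001, -0.0, 0.255, -0.0, -0.0, -0.0], [-0.001, -0.0, 0.309, -0.0, -0.0, -0.0], [-0.001, -0.0, 0.337, -0.0, -0.0, -0.0], [-0.001, -0.0, 0.337, -0.0, -0.0, -0.0], [-0.001, -0.0, 0.309, -0.0, -0.0, -0.0], [-0.001, -0.0, 0.255, -0.0, -0.0, -0.0], [-0.001, -0.0, 0.18, -0.0, -0.0, -0.0], [-0.0, -0.0, 0.093, -0.0, -0.0, -0.0]]
313.8255991243268 247.07287927179425
[312.5 246.5  43.3] [ 0.44126212 -0.05514351]
```

>>> {"op": "play_rows", "data": {"targets": [[0,0,0.093,0,0,0],[0,0,0.18,0,0,0],[0,0,0.255,0,0,0],[0,0,0.31,0,0,0],[0,0,0.337,0,0,0],[0,0,0.337,0,0,0],[0,0,0.31,0,0,0],[0,0,0.255,0,0,0],[0,0,0.18,0,0,0],[0,0,0.09,0,0,0]]}}

```text
t: 51.9
tool_pos: [0.4414, -0.0553, 0.0429]
tcp_rot: [-2.152, -2.287, 0.001]
ft_force: [-0.5, 0.3, -1.1]
opening: 0.0848
grip_force: 0.0
```

>>> {"op": "play_rows", "data": {"targets": [[0,0,0,0,0,0],[0,0,0,0,0,0],[0,0,0,0,0,0],[0,0,0,0,0,0],[0,0,0,0,0,0],[0,0,0,0,0,0],[0,0,0,0,0,0],[0,0,0,0,0,0],[0,0,0,0,0,0],[0,0,0,0,0,0]], "jaw": 50, "force": 25}}

```text
t: 52.9
tool_pos: [0.4424, -0.0554, 0.0444]
tcp_rot: [2.152, 2.288, 0.001]
ft_force: [-0.7, 0.7, 5.6]
opening: 0.0622
grip_force: 27.8
```

>>> {"op": "play_rows", "data": {"targets": [[0,0,-0.1,0,0,0],[0,0,-0.2,0,0,0],[0,0,-0.3,0,0,0],[0,0,-0.35,0,0,0],[0,0,-0.35,0,0,0],[0,0,-0.3,0,0,0],[0,0,-0.2,0,0,0],[0,0,-0.1,0,0,0],[0,0,0,0,0,0],[0,0,0,0,0,0]]}}

```text
t: 53.9
tool_pos: [0.4418, -0.0553, 0.1386]
tcp_rot: [-2.152, -2.288, 0.001]
ft_force: [0.4, 0.7, -0.8]
opening: 0.062
grip_force: 27.6
```

```bash
python3 - <<'E'
from fit import *
s,p,r=st();print(p,s['opening'],s['grip_force'],np.arctan2(r[1,1],r[0,1]))
f=plan([.548,.2095,p[2]],.0615,16)
E
```

```text
[ 0.44176018 -0.05534132  0.13855245] 0.06195449912265069 27.62137681245804 0.06084363105745182
[[0.104, 0.049, -0.0, -0.0, -0.0, -0.0], [0.182, 0.086, -0.0, -0.0, -0.0, -0.0], [0.255, 0.121, -0.0, -0.0, -0.0, -0.0], [0.321, 0.152, -0.0, -0.0, -0.0, -0.0], [0.377, 0.179, -0.0, -0.0, -0.0, -0.0], [0.421, 0.2, -0.0, -0.0, -0.0, -0.0], [0.451, 0.214, -0.0, -0.0, -0.0, -0.0], [0.467, 0.221, -0.0, -0.0, -0.0, -0.0], [0.467, 0.221, -0.0, -0.0, -0.0, -0.0], [0.451, 0.214, -0.0, -0.0, -0.0, -0.0], [0.421, 0.2, -0.0, -0.0, -0.0, -0.0], [0.377, 0.179, -0.0, -0.0, -0.0, -0.0], [0.321, 0.152, -0.0, -0.0, -0.0, -0.0], [0.255, 0.121, -0.0, -0.0, -0.0, -0.0], [0.182, 0.086, -0.0, -0.0, -0.0, -0.0], [0.104, 0.049, -0.0, -0.0, -0.0, -0.0]]
```

>>> {"op": "play_rows", "data": {"targets": [[0.104,0.049,0,0,0,0],[0.182,0.086,0,0,0,0],[0.255,0.121,0,0,0,0],[0.321,0.152,0,0,0,0],[0.377,0.179,0,0,0,0],[0.421,0.2,0,0,0,0],[0.451,0.214,0,0,0,0],[0.467,0.221,0,0,0,0],[0.467,0.221,0,0,0,0],[0.451,0.214,0,0,0,0]]}}

```text
t: 54.9
tool_pos: [0.5143, 0.1265, 0.1387]
tcp_rot: [-2.152, -2.289, 0.0]
ft_force: [0.5, -1.1, -0.8]
opening: 0.0619
grip_force: 27.6
```

>>> {"op": "play_rows", "data": {"targets": [[0.421,0.2,0,0,0,0],[0.377,0.179,0,0,0,0],[0.321,0.152,0,0,0,0],[0.255,0.121,0,0,0,0],[0.182,0.086,0,0,0,0],[0.104,0.049,0,0,0,0],[0,0,0,0,0,0],[0,0,0,0,0,0],[0,0,0,0,0,0],[0,0,0,0,0,0]]}}

```text
t: 55.9
tool_pos: [0.5483, 0.2089, 0.1392]
tcp_rot: [2.154, 2.287, 0.0]
ft_force: [-0.6, 0.4, -0.5]
opening: 0.0622
grip_force: 27.6
```

>>> {"op": "play_rows", "data": {"targets": [[0,0,0.07,0,0,0],[0,0,0.15,0,0,0],[0,0,0.2,0,0,0],[0,0,0.25,0,0,0],[0,0,0.27,0,0,0],[0,0,0.27,0,0,0],[0,0,0.25,0,0,0],[0,0,0.2,0,0,0],[0,0,0.08,0,0,0],[0,0,0.02,0,0,0]]}}

```text
t: 56.9
tool_pos: [0.5481, 0.2093, 0.0505]
tcp_rot: [-2.153, -2.288, 0.001]
ft_force: [-0.1, -0.3, 0.2]
opening: 0.0618
grip_force: 27.6
```

>>> {"op": "play_rows", "data": {"targets": [[0,0,0.02,0,0,0],[0,0,0.02,0,0,0],[0,0,0.02,0,0,0],[0,0,0,0,0,0],[0,0,0,0,0,0],[0,0,0,0,0,0],[0,0,0,0,0,0],[0,0,0,0,0,0],[0,0,0,0,0,0],[0,0,0,0,0,0]]}}

```text
t: 57.9
tool_pos: [0.5483, 0.2093, 0.048]
tcp_rot: [2.153, 2.288, 0.0]
ft_force: [0.1, -0.4, -1.5]
opening: 0.0618
grip_force: 27.6
```

Still hanging free (−1.5 N); 2.8 mm more to the floor.

>>> {"op": "play_rows", "data": {"targets": [[0,0,0.02,0,0,0],[0,0,0.02,0,0,0],[0,0,0.01,0,0,0],[0,0,0.005,0,0,0],[0,0,0,0,0,0],[0,0,0,0,0,0],[0,0,0,0,0,0],[0,0,0,0,0,0],[0,0,0,0,0,0],[0,0,0,0,0,0]]}}

```text
t: 58.9
tool_pos: [0.5483, 0.2094, 0.0454]
tcp_rot: [-2.153, -2.288, -0.0]
ft_force: [-1.5, -0.8, 4.9]
opening: 0.0623
grip_force: 28.1
```

>>> {"op": "play_rows", "data": {"targets": [[0,0,0,0,0,0],[0,0,0,0,0,0],[0,0,0,0,0,0],[0,0,0,0,0,0],[0,0,0,0,0,0],[0,0,0,0,0,0],[0,0,0,0,0,0],[0,0,-0.05,0,0,0],[0,0,-0.2,0,0,0],[0,0,-0.3,0,0,0]], "jaw": 85}}

```text
t: 59.9
tool_pos: [0.5479, 0.2092, 0.0731]
tcp_rot: [-2.153, -2.288, 0.001]
ft_force: [-0.3, -0.5, 0.9]
opening: 0.0848
grip_force: 0.0
```

>>> {"op": "play_rows", "data": {"targets": [[0,0,-0.4,0,0,0],[0,0,-0.4,0,0,0],[0,0,-0.4,0,0,0],[0,0,-0.3,0,0,0],[0,0,-0.2,0,0,0],[0,0,-0.1,0,0,0],[0,0,0,0,0,0],[0,0,0,0,0,0],[0,0,0,0,0,0],[0,0,0,0,0,0]]}}

```text
t: 60.9
tool_pos: [0.5481, 0.2092, 0.1622]
tcp_rot: [-2.153, -2.288, 0.001]
ft_force: [0.2, 0.7, -0.4]
opening: 0.0854
grip_force: 0.0
```

```bash
cat >>fit.py <<'E'
def circ(p):
    i=get_image('wrist');c=cam('wrist');u,v=proj(c,[p])[0]
    g=cv2.medianBlur(cv2.cvtColor(i,cv2.COLOR_RGB2GRAY),5)
    C=cv2.HoughCircles(g,cv2.HOUGH_GRADIENT,1,40,param1=80,param2=25,minRadius=38,maxRadius=60)
    for q in (C[0] if C is not None else []):
        if abs(q[0]-u)<40 and abs(q[1]-v)<40: print(q,ray(c,q[0],q[1],p[2]))
E
python3 - <<'E'
from fit import *
s,p,r=st();print(p,s['opening'],np.arctan2(r[1,1],r[0,1]))
circ([.548,.2093,.073])
f=plan([.441,-.156,.16],.0615,18)
E
```

```text
[0.54805264 0.20923986 0.1621781 ] 0.08538511579573003 0.06075797108408267
[311.5 245.5  42.4] [0.54639362 0.20988065]
[[-0.123, -0.044, 0.001, -0.0, 0.0, -0.0], [-0.209, -0.075, 0.001, -0.0, 0.0, -0.0], [-0.291, -0.105, 0.002, -0.0, 0.0, -0.0], [-0.366, -0.132, 0.002, -0.0, 0.0, -0.0], [-0.433, -0.156, 0.003, -0.0, 0.0, -0.0], [-0.489, -0.176, 0.003, -0.0, 0.0, -0.0], [-0.532, -0.192, 0.004, -0.0, 0.0, -0.0], [-0.562, -0.203, 0.004, -0.0, 0.0, -0.0], [-0.577, -0.208, 0.004, -0.0, 0.0, -0.0], [-0.577, -0.208, 0.004, -0.0, 0.0, -0.0], [-0.562, -0.203, 0.004, -0.0, 0.0, -0.0], [-0.532, -0.192, 0.003, -0.0, 0.0, -0.0], [-0.489, -0.176, 0.003, -0.0, 0.0, -0.0], [-0.433, -0.156, 0.003, -0.0, 0.0, -0.0], [-0.366, -0.132, 0.002, -0.0, 0.0, -0.0], [-0.291, -0.105, 0.002, -0.0, 0.0, -0.0], [-0.209, -0.075, 0.001, -0.0, 0.0, -0.0], [-0.123, -0.044, 0.001, -0.0, 0.0, -0.0]]
```

>>> {"op": "play_rows", "data": {"targets": [[-0.123,-0.044,0,0,0,0],[-0.209,-0.075,0,0,0,0],[-0.291,-0.105,0,0,0,0],[-0.366,-0.132,0,0,0,0],[-0.433,-0.156,0,0,0,0],[-0.489,-0.176,0,0,0,0],[-0.532,-0.192,0,0,0,0],[-0.562,-0.203,0,0,0,0],[-0.577,-0.208,0,0,0,0],[-0.577,-0.208,0,0,0,0]]}}

```text
t: 61.95
tool_pos: [0.485, -0.0047, 0.1629]
tcp_rot: [2.153, 2.287, 0.0]
ft_force: [-0.2, -0.3, 0.7]
opening: 0.085
grip_force: 0.0
```

>>> {"op": "play_rows", "data": {"targets": [[-0.562,-0.203,0,0,0,0],[-0.532,-0.192,0,0,0,0],[-0.489,-0.176,0,0,0,0],[-0.433,-0.156,0,0,0,0],[-0.366,-0.132,0,0,0,0],[-0.291,-0.105,0,0,0,0],[-0.209,-0.075,0,0,0,0],[-0.123,-0.044,0,0,0,0],[0,0,0,0,0,0],[0,0,0,0,0,0]]}}

```text
t: 62.95
tool_pos: [0.4412, -0.1558, 0.1628]
tcp_rot: [-2.153, -2.288, -0.0]
ft_force: [-0.9, 0.6, -0.1]
opening: 0.0849
grip_force: 0.0
```

```bash
python3 - <<'E'
from fit import *
s,p,r=st();print(p,s['opening'],np.arctan2(r[1,1],r[0,1]))
i=get_image('wrist');c=cam('wrist')
h=cv2.cvtColor(i,cv2.COLOR_RGB2HSV);u,v=proj(c,[[.441,-.156,.099]])[0]
m=((h[...,0]>85)&(h[...,0]<110)&(h[...,1]>60)).astype(np.uint8);m[:int(v)-75]=0;m[int(v)+75:]=0;m[:,:int(u)-80]=0;m[:,int(u)+80:]=0
n,lab,stt,cen=cv2.connectedComponentsWithStats(m);k=1+np.argmax(stt[1:,4])
print(u,v,stt[k],cv2.minAreaRect(np.argwhere(lab==k)[:,::-1].astype(np.float32)),ray(c,*cen[k],.099))
f=plan([.441,-.156,.0495],.0615,10)
E
```

```text
[ 0.44120853 -0.15579134  0.16275074] 0.08488570495745396 0.06080409280691343
313.4934689265074 259.308966592991 [ 265  212   98   91 8177] ((314.09808349609375, 256.7864685058594), (89.52950286865234, 97.07079315185547), 89.02897644042969) [ 0.44140394 -0.15385806]
[[-0.0, -0.0, 0.09, -0.0, -0.0, -0.0], [-0.001, -0.0, 0.174, -0.0, -0.0, -0.0], [-0.001, -0.001, 0.246, -0.0, -0.0, -0.0], [-0.001, -0.001, 0.298, -0.0, -0.0, -0.0], [-0.001, -0.001, 0.325, -0.0, -0.0, -0.0], [-0.001, -0.001, 0.325, -0.0, -0.0, -0.0], [-0.001, -0.001, 0.298, -0.0, -0.0, -0.0], [-0.001, -0.001, 0.246, -0.0, -0.0, -0.0], [-0.001, -0.0, 0.174, -0.0, -0.0, -0.0], [-0.0, -0.0, 0.09, -0.0, -0.0, -0.0]]
```

Jar is where expected.

>>> {"op": "play_rows", "data": {"targets": [[0,0,0.09,0,0,0],[0,0,0.174,0,0,0],[0,0,0.246,0,0,0],[0,0,0.298,0,0,0],[0,0,0.325,0,0,0],[0,0,0.325,0,0,0],[0,0,0.298,0,0,0],[0,0,0.246,0,0,0],[0,0,0.174,0,0,0],[0,0,0.09,0,0,0]]}}

```text
t: 64.0
tool_pos: [0.4408, -0.1557, 0.0484]
tcp_rot: [-2.152, -2.288, 0.001]
ft_force: [0.3, 0.6, -0.1]
opening: 0.0847
grip_force: 0.0
```

>>> {"op": "play_rows", "data": {"targets": [[0,0,0,0,0,0],[0,0,0,0,0,0],[0,0,0,0,0,0],[0,0,0,0,0,0],[0,0,0,0,0,0],[0,0,0,0,0,0],[0,0,0,0,0,0],[0,0,0,0,0,0],[0,0,0,0,0,0],[0,0,0,0,0,0]], "jaw": 50, "force": 30}}

```text
t: 65.0
tool_pos: [0.4416, -0.1561, 0.0498]
tcp_rot: [2.152, 2.287, 0.001]
ft_force: [1.0, 0.8, 6.5]
opening: 0.0625
grip_force: 32.7
```

>>> {"op": "play_rows", "data": {"targets": [[0,0,-0.1,0,0,0],[0,0,-0.2,0,0,0],[0,0,-0.3,0,0,0],[0,0,-0.4,0,0,0],[0,0,-0.4,0,0,0],[0,0,-0.4,0,0,0],[0,0,-0.3,0,0,0],[0,0,-0.2,0,0,0],[0,0,-0.1,0,0,0],[0,0,0,0,0,0]]}}

```text
t: 66.0
tool_pos: [0.4414, -0.1561, 0.1698]
tcp_rot: [2.153, 2.288, 0.0]
ft_force: [-0.2, -0.1, -3.8]
opening: 0.0621
grip_force: 33.6
```

```bash
python3 - <<'E'
from fit import *
s,p,r=st();print(p,s['opening'],s['grip_force'],np.arctan2(r[1,1],r[0,1]))
f=plan([.553,.127,p[2]],.0615,16)
E
```

```text
[ 0.44137691 -0.15606601  0.16981142] 0.06213432112071611 33.61199676990509 0.06085191279689178
[[0.111, 0.052, 0.0, 0.0, 0.0, -0.0], [0.194, 0.091, 0.0, 0.0, 0.0, -0.0], [0.273, 0.127, 0.0, 0.0, 0.0, -0.0], [0.343, 0.16, 0.0, 0.0, 0.0, -0.0], [0.403, 0.188, 0.0, 0.0, 0.0, -0.0], [0.45, 0.21, 0.0, 0.0, 0.0, -0.0], [0.483, 0.225, 0.0, 0.0, 0.0, -0.0], [0.499, 0.233, 0.0, 0.0, 0.0, -0.0], [0.499, 0.233, 0.0, 0.0, 0.0, -0.0], [0.483, 0.225, 0.0, 0.0, 0.0, -0.0], [0.45, 0.21, 0.0, 0.0, 0.0, -0.0], [0.403, 0.188, 0.0, 0.0, 0.0, -0.0], [0.343, 0.16, 0.0, 0.0, 0.0, -0.0], [0.273, 0.127, 0.0, 0.0, 0.0, -0.0], [0.194, 0.091, 0.0, 0.0, 0.0, -0.0], [0.111, 0.052, 0.0, 0.0, 0.0, -0.0]]
```

>>> {"op": "play_rows", "data": {"targets": [[0.111,0.052,0,0,0,0],[0.194,0.091,0,0,0,0],[0.273,0.127,0,0,0,0],[0.343,0.16,0,0,0,0],[0.403,0.188,0,0,0,0],[0.45,0.21,0,0,0,0],[0.483,0.225,0,0,0,0],[0.499,0.233,0,0,0,0],[0.499,0.233,0,0,0,0],[0.483,0.225,0,0,0,0]]}}

```text
t: 67.0
tool_pos: [0.5169, 0.0379, 0.1689]
tcp_rot: [-2.152, -2.288, 0.001]
ft_force: [0.8, -0.6, -3.2]
opening: 0.0628
grip_force: 33.6
```

>>> {"op": "play_rows", "data": {"targets": [[0.45,0.21,0,0,0,0],[0.403,0.188,0,0,0,0],[0.343,0.16,0,0,0,0],[0.273,0.127,0,0,0,0],[0.194,0.091,0,0,0,0],[0.111,0.052,0,0,0,0],[0,0,0,0,0,0],[0,0,0,0,0,0],[0,0,0,0,0,0],[0,0,0,0,0,0]]}}

```text
t: 68.0
tool_pos: [0.5528, 0.1264, 0.1696]
tcp_rot: [2.154, 2.287, 0.0]
ft_force: [0.8, 0.1, -2.7]
opening: 0.0623
grip_force: 33.6
```

>>> {"op": "play_rows", "data": {"targets": [[0,0,0.1,0,0,0],[0,0,0.2,0,0,0],[0,0,0.28,0,0,0],[0,0,0.33,0,0,0],[0,0,0.35,0,0,0],[0,0,0.33,0,0,0],[0,0,0.28,0,0,0],[0,0,0.2,0,0,0],[0,0,0.1,0,0,0],[0,0,0.03,0,0,0]]}}

```text
t: 69.0
tool_pos: [0.5526, 0.1268, 0.0589]
tcp_rot: [-2.153, -2.288, 0.001]
ft_force: [-0.2, 0.7, -2.1]
opening: 0.0626
grip_force: 33.6
```

>>> {"op": "play_rows", "data": {"targets": [[0,0,0.02,0,0,0],[0,0,0.02,0,0,0],[0,0,0.02,0,0,0],[0,0,0,0,0,0],[0,0,0,0,0,0],[0,0,0,0,0,0],[0,0,0,0,0,0],[0,0,0,0,0,0],[0,0,0,0,0,0],[0,0,0,0,0,0]]}}

```text
t: 70.0
tool_pos: [0.5529, 0.1269, 0.0564]
tcp_rot: [2.153, 2.288, -0.0]
ft_force: [0.9, 0.8, -2.6]
opening: 0.0625
grip_force: 33.6
```

5.6 mm to go.

>>> {"op": "play_rows", "data": {"targets": [[0,0,0.02,0,0,0],[0,0,0.03,0,0,0],[0,0,0.02,0,0,0],[0,0,0.02,0,0,0],[0,0,0.01,0,0,0],[0,0,0.01,0,0,0],[0,0,0.005,0,0,0],[0,0,0,0,0,0],[0,0,0,0,0,0],[0,0,0,0,0,0]]}}

```text
t: 71.0
tool_pos: [0.5529, 0.1269, 0.0509]
tcp_rot: [2.153, 2.288, 0.0]
ft_force: [-0.4, -0.6, 1.9]
opening: 0.0625
grip_force: 33.5
```

Touching the floor at the predicted height; release and rise clear.

>>> {"op": "play_rows", "data": {"targets": [[0,0,0,0,0,0],[0,0,0,0,0,0],[0,0,0,0,0,0],[0,0,0,0,0,0],[0,0,0,0,0,0],[0,0,0,0,0,0],[0,0,0,0,0,0],[0,0,-0.05,0,0,0],[0,0,-0.2,0,0,0],[0,0,-0.3,0,0,0]], "jaw": 85}}

```text
t: 72.0
tool_pos: [0.5524, 0.1268, 0.0786]
tcp_rot: [-2.152, -2.288, 0.001]
ft_force: [0.8, 0.2, 0.3]
opening: 0.0848
grip_force: 0.0
```

>>> {"op": "play_rows", "data": {"targets": [[0,0,-0.4,0,0,0],[0,0,-0.4,0,0,0],[0,0,-0.4,0,0,0],[0,0,-0.3,0,0,0],[0,0,-0.2,0,0,0],[0,0,-0.1,0,0,0],[0,0,0,0,0,0],[0,0,0,0,0,0],[0,0,0,0,0,0],[0,0,0,0,0,0]]}}

```text
t: 73.0
tool_pos: [0.5525, 0.1268, 0.1676]
tcp_rot: [-2.153, -2.288, 0.001]
ft_force: [0.4, 0.4, 0.2]
opening: 0.0852
grip_force: 0.0
```

```bash
python3 - <<'E'
from fit import *
s,p,r=st();print(p,s['opening'],s['ft_force'])
i=get_image('wrist');c=cam('wrist')
h=cv2.cvtColor(i,cv2.COLOR_RGB2HSV);u,v=proj(c,[[.553,.127,.1]])[0]
m=((h[...,0]>85)&(h[...,0]<110)&(h[...,1]>60)).astype(np.uint8);m[:int(v)-75]=0;m[int(v)+75:]=0;m[:,:int(u)-80]=0;m[:,int(u)+80:]=0
n,lab,stt,cen=cv2.connectedComponentsWithStats(m);k=1+np.argmax(stt[1:,4])
print(u,v,stt[k],ray(c,*cen[k],.1))
circ([.547,.2095,.073])
# fresh pack: pale blob
q=proj(c,[[.611,.1725,.031]])[0];print('pack',q,i[int(q[1])-3:int(q[1])+3,int(q[0])-3:int(q[0])+3].mean((0,1)))
E
```

```text
[0.5525472 0.1268212 0.1676107] 0.08515336886503469 [0.42430685 0.40305332 0.24169547]
314.692080767796 256.41057247541323 [ 267  210   96   89 7938] [0.55308976 0.1288289 ]
[315.5 120.5  49.4] [0.54857217 0.20915319]
pack [391.57339354 177.41645691] [183.5        186.38888889 193.61111111]
```

Everything is in place by measurement and the gripper is clear, so I'm handing in.

```bash
python3 -c "
from rig import bot;print(bot.finish_job())"
```

```text
the job is handed in; nothing more can be done
None
```

The job is handed in at about 73 s: used pack flat in the carton, fresh pack flat in the trough, jar and cup upright in their own bays, and I never reached for the rack or dish; I viewed 15 pictures, one over the limit of 14, so the return of jar and cup was checked only by measurement (image code, contact force and height).

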